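# Set the bench dibber's depth stop and make up the pot carrier for sowing

### The job

Get the bench dibber ready for a batch: lay the thicker setting bar on the anvil pad under the press's stop screw and use the flat-blade driver to turn the screw down until the bar just drags beneath it, then put the bar back in the red tray and the driver back in its stand. Stand every loose compost pot upright in a bay of its own in the wooden carrier, in the middle of the bay, and lay the plywood template on the carrier's two end boards, flush with the carrier all round. Don't turn the screw with bare fingers, jam it down hard on the bar, or disturb the thin bar, the watering can or the label pot.

Things in the scene. Friction and masses are not known exactly. Their poses are not given: they have to be found in the camera images.
- press: green C-frame bench dibber, fixed, base 170 (x) x 220 (y) x 22 mm; origin: centre of its underside. Column and overhead arm at y >= -20 mm, up to 264 mm high; the ram is clamped up. A steel lug (34 mm wide in x, its end 130 mm high) reaches from the ram to the -y side and carries the upright stop screw at press x 0, y -80 mm
- anvil (a point): point on top of the steel anvil pad of the press, straight below the stop screw, 45 mm above the counter; axes as the press. The pad is 40 mm wide (y) and runs in x from 62 mm before this point (-x, the side open to the robot) to 30 mm beyond it. The setting bar goes in lengthwise from the -x side
- stop_screw (a joint): turn of the stop screw in rad; grows clockwise seen from above, which drives the screw down: 4 mm per full turn (0.637 mm per rad), right-hand thread. At 0 the tip is 43 mm above the anvil, so 36 mm at 11.0 rad. Starts 2.7 to 5 mm higher than the thick bar. Turns at 0.015 N m and stays put
- screw_tip (a point): lower end of the stop screw (10 mm flat tip), on its axis; moves with the screw
- screw_slot (a point): centre of the bottom of the slot in the screw's round head (30 mm dia.), on the screw's axis, 57 mm above its tip; turns with the screw. The straight slot runs along this point's x axis, right across the head, open at both ends, 5.5 mm wide and 7 mm deep with bevelled edges; at joint 0 it runs along the press x axis; the head's top is 7 mm above this point
- thick_bar: the thicker of two plain aluminium setting bars: 130 (x) x 25 (y) x 36 mm high, 0.26 kg; origin: centre of its underside. Used lying on its 130 x 25 face, 36 mm upright, as it lies in the tray
- bar_end (a point): point on the thick bar's top, 18 mm in from its +x end
- bar_end2 (a point): point on the thick bar's top, 18 mm in from its -x end; either end may go under the screw
- thin_bar: the thinner setting bar, 130 x 25 x 22 mm, loose in the red tray; not wanted, leave it alone; origin: centre of its underside
- bar_tray: shallow red tray, fixed, 160 x 150 mm, wall 12 mm high and 3 mm thick, floor 3 mm thick; origin: centre of its underside
- driver: big flat-blade driver, 150 mm long, standing blade down in its stand; origin: centre of the blade's end, z up the handle. Blade 18 mm wide along its x, 2.6 mm thick along its y; shaft 9 mm dia. up to 40 mm, widening to a 27 mm dia. bolster from 58 to 70 mm; round finger guard 44 mm dia. from 70 to 76 mm; black handle from 76 to 150 mm, 30 mm along x by 22 mm along y, flat sides. 0.14 kg
- stand: wooden block 64 x 64 x 78 mm high, fixed, with an upright square hole 32 mm wide through its middle, bevelled 3 mm at the mouth; the driver hangs in it on its finger guard, blade end 8 mm above the counter; origin: centre of its underside
- carrier: wooden pot carrier, fixed, 270 (x) x 96 (y) mm: floor 10 mm thick, an end board 14 mm thick at each x end with its top 82 mm above the counter, side rails up to 22 mm and cleats up to 18 mm between the four bays (60 mm pitch along x); origin: centre of its underside
- bay0 (a point): middle of the floor of bay 0 of the carrier (x -90 mm), 10 mm above the counter; axes as the carrier
- bay1 (a point): middle of the floor of bay 1 of the carrier (x -30 mm), 10 mm above the counter; axes as the carrier
- bay2 (a point): middle of the floor of bay 2 of the carrier (x 30 mm), 10 mm above the counter; axes as the carrier
- bay3 (a point): middle of the floor of bay 3 of the carrier (x 90 mm), 10 mm above the counter; axes as the carrier
- template: plywood sowing template 270 (x) x 96 (y) x 6 mm with four 30 mm holes and a dark wooden grip rib across its middle, 14 (x) x 60 (y) x 12 mm, top 18 mm above its underside; 0.2 kg; origin: centre of its underside. On the carrier it lies with its underside 82 mm above the counter, clear of the pots
- pot0: brown fibre pot of firmed compost, 68 mm high, base 42 mm dia., upright band 55 mm dia. from 47 to 68 mm to grip; about 0.12 kg; origin: centre of its underside. Two to four such pots are there (None: absent)
- pot1: brown fibre pot of firmed compost, 68 mm high, base 42 mm dia., upright band 55 mm dia. from 47 to 68 mm to grip; about 0.12 kg; origin: centre of its underside. Two to four such pots are there (None: absent)
- pot2: brown fibre pot of firmed compost, 68 mm high, base 42 mm dia., upright band 55 mm dia. from 47 to 68 mm to grip; about 0.12 kg; origin: centre of its underside. Two to four such pots are there (None: absent)
- pot3: brown fibre pot of firmed compost, 68 mm high, base 42 mm dia., upright band 55 mm dia. from 47 to 68 mm to grip; about 0.12 kg; origin: centre of its underside. Two to four such pots are there (None: absent)
- watering_can: small steel watering can, bystander, 96 mm dia., leave alone; origin: centre of its underside
- label_pot: terracotta pot with white plant labels, bystander, 72 mm dia., leave alone; origin: centre of its underside
Things that resemble listed ones, but are neither listed nor needed, are in the scene too. Leave any yellow look-alike of the pot0 alone.

How it is judged:
By the outcome, as a careful person would: the job done as asked, in the order asked, and still so for the second after the job is handed in, with the robot touching nothing.
Of pot0, pot1, pot2, pot3 only 2 to 4 are there at a start; the rules pass over those that are not, and their reading is None.
At some moment in a run one of template may be knocked a few centimetres aside while the robot is not near it.
It also fails if it takes over 210 s, if anything falls off the work surface, if the arm or the gripper's body presses on something with over 40 N, if the wrist force passes 120 N, or if a joint passes its speed limit or range.

### The arm

A 6-joint arm with a two-finger parallel gripper is mounted at the origin on the work surface. World frame = base frame: x ahead of the robot, y to its left, z up, the work surface at z = 0. Lengths are in m, angles in rad, forces in N, time in s.
With the tool pointing down it reaches from about 0.3 to 1 m from the base axis. Payload 5.1 kg.
Tool frame: the origin (TCP) lies between the finger pads; the fingertips stand 11 mm ahead of it and the grasp point (between the pads) lies 8 mm behind it (finger_overhang is the x of the fingertips in the tool frame, in m); x points along the fingers, z is the direction in which the jaws open and shut, and the axes are right-handed (so a half turn about x gives the same grasp; the last joint's range is limited). The gripper opens to 95 mm and grips with 3 to 60 N. Pads are 20 mm wide; open, the fingers measure 119 mm over their backs; the gripper's body (75 mm by 180 mm) begins 59 mm behind the grasp point.
Start: joints at [-1.331, 0.124, 1.65, -0, 1.367, -0.083], TCP at [0.206, -0.616, 0.226] pointing down, gripper open.
Joint ranges: [-2.61, 2.61], [-1.02, 2.33], [0.03, 2.71], [-1.35, 4.49], [0.32, 2.68], [-2.91, 2.91]. Speed limits (rad/s): [2.57, 2.57, 3.14, 3.14, 3.14, 3.14].

### API

Orientations are given as [roll, pitch, yaw] about the fixed x, y, z axes, in that order (R = Rz(yaw) Ry(pitch) Rx(roll)).
In Python, from station import * gives the robot as it stands.
- The arm moves only by the tool drive_tool, never from a script. Its argument "steps" is a list that holds one entry, the list of rows, each a list of 5 numbers: the shift along the world's x, y, z in cm, then the turn about the world's z in degrees, then the opening, from 0 (shut) to 1 (fully open). In form: [[[dx, dy, dz, spin, gripper], ...]]. A call has 1 to 5 rows; each row shifts and turns the commanded pose from where the row before left it; what a row does not reach is not made up. A row lasts 1/10 s, in which the tool goes at most 50 mm and 8.59 degrees, less where a joint would pass 70% of its speed; a pose out of reach is approached as far as the arm can. A call is refused whole if a number of a shift passes 5 or a number of a turn 8.59, either way. A call with a gripper value outside its range is refused whole. The fingers move at their own pace and stop on an object; the grip force is fixed at half the most. Time passes only in rows, so rows that do not move let the fingers close. It gives the time, the measured TCP pose, the force and the opening at its end, in the units of the state.
- get_state(): the state, without advancing time (a new reading comes with each control period).
- read_camera(name): name is "side" or "top" or "wrist"; returns the picture (480x640x3 uint8, red, green, blue); there is no depth.
- calibration(name): a dict with "fx", "fy", "cx", "cy" (pixels), "dist_coeffs" ([k1, k2, p1, p2, k3] as OpenCV has them; the pictures are not rectified), "R" (3x3) and "t" (3): a world point X has camera coordinates R X + t. Camera axes: x right, y down, z forward; pixel columns grow to the right and rows downward; lengths in m; the calibration is good to about 2 mm. A picture is of the moment at which its call begins: read the wrist's pose just before it. calibration takes no time and is no camera call; for the wrist camera it gives the pose at the moment of the call.
- hand_in(): hands the job in, once; it reports no verdict.
The state is a dict: "t": time; "joint_positions": joint angles; "joint_vel": joint speeds; "tau": joint torques, N m; "eef_pos": TCP position; "ee_rot": TCP orientation; "force": force on the tool from outside, world axes, zero at the start; "moment": the same for the moment, N m; "finger_gap": finger opening in m.
Only numpy, scipy, OpenCV 4.12 (cv2) and the standard library are available. Lean on these libraries where they do the work, as an engineer would, in place of code of your own. Each camera call takes 0.05 s, during which the arm holds its last target. There are 200 camera calls.

## Working session

There is one attempt and no reset: what is moved stays moved. The work goes in short steps, Python scripts to look and compute and a tool call to move; the robot and the scene stay as the last step left them, time stands still between calls to the robot, and variables do not carry over. Pictures are saved under pics/ and viewed, about 12 in all and at most 16, crops included, and the job is handed in when it is done.

Besides the shell and the picture viewer there is one more tool, called after "Request:" by a JSON object that holds its "method" and its "body", one argument or row to a line. drive_tool: Moves the arm, as the interface text tells. Its arguments: {"type":"object","properties":{"steps":{"type":"array","items":{"type":"array","items":{"type":"array","items":{"type":"number"}}}}},"required":["steps"]}

```bash
ls; mkdir -p pics
python3 - <<'E'
from station import *
import cv2
for n in ("top","side","wrist"):
    im=read_camera(n); cv2.imwrite(f"pics/{n}0.png",im[:,:,::-1]); c=calibration(n)
    print(n,{k:(v.round(3).tolist() if hasattr(v,'round') and hasattr(v,'tolist') else v) for k,v in c.items()})
print(get_state())
E
```

```text
pics
top {'fx': 563.3911144358613, 'fy': 563.3911144358613, 'cx': 329.38425482100956, 'cy': 231.4663343509209, 'dist_coeffs': [-0.125, 0.0, 0.0, 0.0, 0.0], 'R': [[0.008, -1.0, 0.004], [-0.989, -0.009, -0.149], [0.149, -0.003, -0.989]], 't': [-0.063, 0.58, 1.229]}
side {'fx': 459.80710138445204, 'fy': 459.80710138445204, 'cx': 323.9485368114827, 'cy': 238.8954173391651, 'dist_coeffs': [0.006, 0.0, 0.0, 0.0, 0.0], 'R': [[-0.923, -0.385, 0.0], [-0.219, 0.524, -0.823], [0.317, -0.76, -0.568]], 't': [0.508, 0.249, 0.928]}
wrist {'fx': 343.9656513156546, 'fy': 343.9656513156546, 'cx': 318.5194999277196, 'cy': 238.1381391154745, 'dist_coeffs': [-0.011, 0.0, 0.0, 0.0, 0.0], 'R': [[0.317, -0.948, -0.002], [-0.905, -0.303, 0.3], [-0.285, -0.094, -0.954]], 't': [-0.649, -0.034, 0.394]}
{'t': 0.15, 'joint_positions': array([-1.33058129e+00,  1.24343441e-01,  1.65134250e+00,  1.80393955e-05,
        1.36750468e+00, -8.26027904e-02]), 'joint_vel': array([-0.00040049, -0.00158256, -0.00291086, -0.00109249,  0.00239206,
       -0.00029376]), 'tau': array([ 3.23848772e-04, -4.18195260e+01, -3.60471761e+01,  7.75313191e-02,
        4.68877691e-02, -1.02322970e-04]), 'eef_pos': array([ 0.20606787, -0.61596873,  0.22468762]), 'ee_rot': array([3.04793747, 1.56919826, 1.79995531]), 'force': array([ 0.08445856, -0.52203549,  0.04900405]), 'moment': array([-0.05505505, -0.03350134, -0.00233659]), 'finger_gap': 0.09504184786420833}
```

View pics/top0.png

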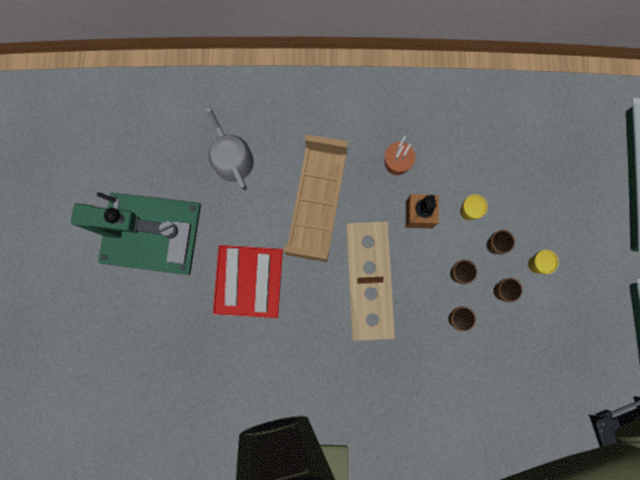

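View pics/side0.png

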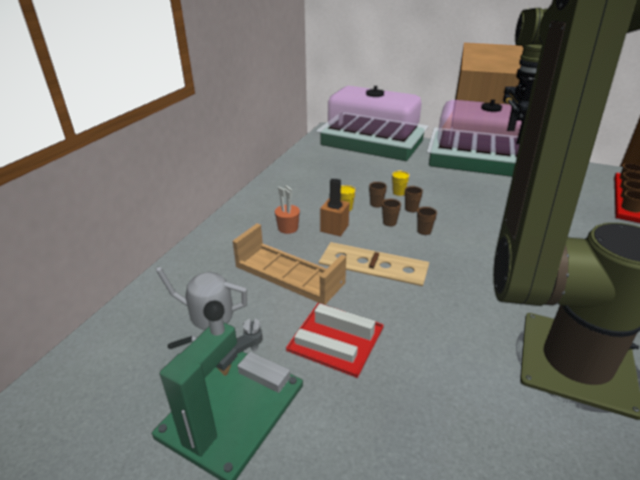

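```bash
cat > h.py <<'E'
from station import *
import numpy as np, cv2
def cast(c,uv,z):
    K=np.array([[c['fx'],0,c['cx']],[0,c['fy'],c['cy']],[0,0,1]]); R=np.array(c['R']); t=np.array(c['t'])
    p=cv2.undistortPoints(np.array(uv,float).reshape(-1,1,2),K,np.array(c['dist_coeffs'])).reshape(-1,2)
    d=np.c_[p,np.ones(len(p))]@R; o=-R.T@t
    return (o+d*((z-o[2])/d[:,2])[:,None])[:,:2]
def proj(c,X):
    K=np.array([[c['fx'],0,c['cx']],[0,c['fy'],c['cy']],[0,0,1]])
    return cv2.projectPoints(np.array(X,float).reshape(-1,1,3),cv2.Rodrigues(np.array(c['R']))[0],np.array(c['t']),K,np.array(c['dist_coeffs']))[0].reshape(-1,2)
def rot(): 
    r=get_state()['ee_rot']
    from scipy.spatial.transform import Rotation as Ro
    return Ro.from_euler('xyz',r).as_matrix()
def jaw(): # yaw of the jaw axis deg
    z=rot()[:,2]; return np.degrees(np.arctan2(z[1],z[0]))
def shot(n,f=None):
    c=calibration(n); im=read_camera(n)[:,:,::-1].copy()
    if f: cv2.imwrite(f'pics/{f}.png',im)
    return c,im
def blobs(c,im,lo,hi,z,amin=60,roi=None):
    m=cv2.inRange(cv2.cvtColor(im,cv2.COLOR_BGR2HSV),np.array(lo),np.array(hi))
    if roi: k=np.zeros_like(m); a,b,e,g=roi; k[b:g,a:e]=255; m&=k
    out=[]
    for q in cv2.findContours(m,cv2.RETR_EXTERNAL,cv2.CHAIN_APPROX_NONE)[0]:
        if cv2.contourArea(q)<amin: continue
        w=(cast(c,q,z)*1000).astype(np.float32)
        r=cv2.minAreaRect(w); (x,y),(a,b),th=r
        if a<b: a,b,th=b,a,th+90
        px=q.reshape(-1,2).mean(0).round()
        out.append(dict(px=px.tolist(),c=(round(x,1),round(y,1)),L=round(a,1),W=round(b,1),yaw=round((th+90)%180-90,1)))
    return out
E
python3 - <<'E'
from h import *
c=calibration('top'); im=cv2.imread('pics/top0.png'); hs=cv2.cvtColor(im,cv2.COLOR_BGR2HSV)
for u,v in [(231,280),(262,280),(240,250),(320,200),(370,300),(370,280),(502,240),(502,236),(424,220),(412,205),(167,229),(178,240),(120,260),(475,207),(400,160),(300,400)]: print((u,v),hs[v,u])
w=lambda n,uv,z: print(n,(cast(c,uv,z)*1000).round().tolist())
print('red',blobs(c,im,(0,180,100),(6,255,255),0.012,300))
print('white',blobs(c,im,(0,0,160),(179,40,255),0.035,100,(200,230,300,330)))
w('screw head',[(167,229)],.145); w('stand',[(424,212)],.078); w('handle',[(427,204)],.158)
w('carrier corners',[(306,136),(348,142),(327,261),(285,254)],.082)
w('template',[(347,222),(388,222),(394,339),(353,341)],.006)
w('pots',[(502,241),(464,271),(509,289),(462,318)],.068)
w('pad',[(171,222),(189,222),(184,263),(166,262)],.045)
w('press base',[(113,192),(201,202),(191,275),(100,265)],.022)
print('base',blobs(c,im,(60,80,20),(95,255,255),0.022,300))
E
```

```text
(231, 280) [ 83   6 161]
(262, 280) [ 96   8 162]
(240, 250) [  1 195 158]
(320, 200) [ 17  91 159]
(370, 300) [ 17  65 146]
(370, 280) [ 11 138  72]
(502, 240) [  2 111  30]
(502, 236) [ 10 160  35]
(424, 220) [ 13 137 132]
(412, 205) [ 13 128 141]
(167, 229) [109  20 104]
(178, 240) [116  13 137]
(120, 260) [ 78 112  96]
(475, 207) [ 27 167 185]
(400, 160) [ 10 143 152]
(300, 400) [107  15 122]
red [{'px': [242.0, 281.0], 'c': (469.7, 128.5), 'L': 154.6, 'W': 146.6, 'yaw': -2.9}]
white [{'px': [261.0, 282.0], 'c': (465.2, 93.9), 'L': 127.6, 'W': 23.3, 'yaw': -2.0}, {'px': [231.0, 276.0], 'c': (477.9, 163.6), 'L': 124.4, 'W': 23.0, 'yaw': -0.2}]
screw head [[568.0, 283.0]]
stand [[621.0, -267.0]]
handle [[623.0, -260.0]]
carrier corners [[792.0, -3.0], [779.0, -98.0], [510.0, -53.0], [525.0, 38.0]]
template [[609.0, -99.0], [610.0, -195.0], [340.0, -207.0], [335.0, -114.0]]
pots [[559.0, -445.0], [492.0, -356.0], [452.0, -457.0], [388.0, -350.0]]
pad [[599.0, 304.0], [600.0, 262.0], [506.0, 269.0], [508.0, 311.0]]
press base [[674.0, 454.0], [651.0, 242.0], [481.0, 258.0], [501.0, 474.0]]
base [{'px': [135.0, 228.0], 'c': (582.2, 403.1), 'L': 302.9, 'W': 166.7, 'yaw': 83.6}, {'px': [632.0, 178.0], 'c': (724.8, -793.7), 'L': 357.7, 'W': 17.1, 'yaw': -3.0}]
```

View pics/wrist0.png

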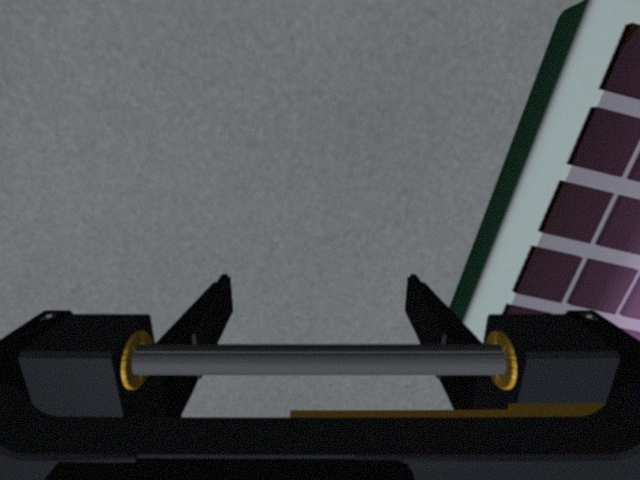

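Request:
{"method": "drive_tool", "body": {
  "steps": [
    [[1.3,3.55,0.5,-1.0,0.6],[1.3,3.55,0.5,-1.0,0.6],[1.3,3.55,0.5,-1.0,0.6],[1.3,3.55,0.5,-1.0,0.6],[1.3,3.55,0.5,-1.0,0.6]]
  ]
}}

```text
t: 0.65
eef_pos: [0.2714, -0.4373, 0.2504]
ee_rot: [-3.136, 1.57, 1.811]
force: [0.3, -0.1, 0.2]
finger_gap: 0.061
```

Request:
{"method": "drive_tool", "body": {
  "steps": [
    [[1.3,3.55,0.5,-1.0,0.6],[1.3,3.55,0.5,-1.0,0.6],[1.3,3.55,0.5,-1.0,0.6],[1.3,3.55,0.5,-1.0,0.6],[1.3,3.55,0.5,-1.0,0.6]]
  ]
}}

```text
t: 1.15
eef_pos: [0.3362, -0.2599, 0.2756]
ee_rot: [2.945, 1.571, 1.521]
force: [0.4, -0.2, -0.1]
finger_gap: 0.0571
```

Request:
{"method": "drive_tool", "body": {
  "steps": [
    [[1.3,3.55,0.5,-1.0,0.6],[1.3,3.55,0.5,-1.0,0.6],[1.3,3.55,0.5,-1.0,0.6],[1.3,3.55,0.5,-1.0,0.6],[1.3,3.55,0.5,-1.0,0.6]]
  ]
}}

```text
t: 1.65
eef_pos: [0.4012, -0.0824, 0.3007]
ee_rot: [1.126, 1.57, -0.385]
force: [0.3, 0.8, -0.0]
finger_gap: 0.057
```

Request:
{"method": "drive_tool", "body": {
  "steps": [
    [[1.3,3.55,0,-1.0,0.6],[1.3,3.55,0,-1.0,0.6],[1.3,3.55,0,-1.0,0.6],[1.3,3.55,0,-1.0,0.6],[0,0,0,0,0.6]]
  ]
}}

```text
t: 2.15
eef_pos: [0.4535, 0.0613, 0.3001]
ee_rot: [-2.389, 1.569, 2.32]
force: [0.6, 0.6, -0.4]
finger_gap: 0.0572
```

Run:
```python
from h import *
print('jaw',jaw(),get_state()['joint_positions'].round(3))
c,im=shot('wrist','w1')
hs=cv2.cvtColor(im,cv2.COLOR_BGR2HSV)
print('white39',blobs(c,im,(0,0,145),(179,45,255),0.039,800))
print('white25',blobs(c,im,(0,0,145),(179,45,255),0.025,800))
print('red',blobs(c,im,(0,150,60),(8,255,255),0.012,800),blobs(c,im,(170,150,60),(179,255,255),0.012,800))
```

```text
jaw -90.21175190454589 [ 1.600e-02 -3.530e-01  1.963e+00  1.000e-03  1.532e+00  1.591e+00]
white39 [{'px': [292.0, 190.0], 'c': (463.9, 94.5), 'L': 129.2, 'W': 24.0, 'yaw': -1.3}, {'px': [235.0, 177.0], 'c': (480.3, 163.3), 'L': 124.0, 'W': 23.1, 'yaw': -0.5}]
white25 [{'px': [292.0, 190.0], 'c': (461.4, 95.6), 'L': 133.5, 'W': 24.8, 'yaw': -1.3}, {'px': [235.0, 177.0], 'c': (478.3, 166.7), 'L': 128.1, 'W': 23.8, 'yaw': -0.5}]
red [{'px': [274.0, 182.0], 'c': (468.9, 130.9), 'L': 159.1, 'W': 149.2, 'yaw': -2.9}] []
```

View pics/w1.png

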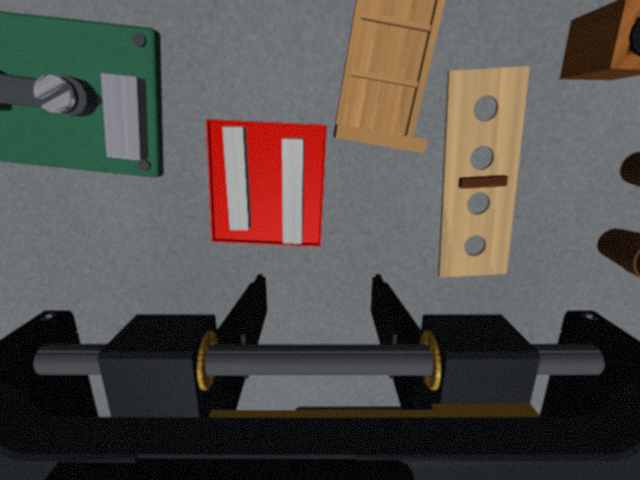

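Request:
{"method": "drive_tool", "body": {
  "steps": [
    [[-0.7,1.7,-4,-0.6,0.6],[-0.75,1.7,-4,-0.5,0.6],[0,0,-4,0,0.6],[0,0,-4,0,0.6],[0,0,-4,0,0.6]]
  ]
}}

```text
t: 2.7
eef_pos: [0.4383, 0.091, 0.0993]
ee_rot: [1.098, 1.57, -0.502]
force: [-0.2, 0.1, 0.6]
finger_gap: 0.0571
```

Request:
{"method": "drive_tool", "body": {
  "steps": [
    [[0,0,-4,0,0.6],[0,0,-2.2,0,0.6],[0,0,-1,0,0.6],[0,0,-1,0,0.6],[0,0,0,0,0.6]]
  ]
}}

```text
t: 3.2
eef_pos: [0.4393, 0.0909, 0.0227]
ee_rot: [-0.949, 1.566, -2.549]
force: [-14.3, -3.4, 24.5]
finger_gap: 0.0572
```

Request:
{"method": "drive_tool", "body": {
  "steps": [
    [[0,0,0,0,0.1],[0,0,0,0,0.1],[0,0,0,0,0.1],[0,0,0,0,0.1],[0,0,0,0,0.1]]
  ]
}}

```text
t: 3.7
eef_pos: [0.4391, 0.0923, 0.0191]
ee_rot: [2.281, 1.57, 0.682]
force: [-0.6, 1.9, 2.3]
finger_gap: 0.0248
```

Request:
{"method": "drive_tool", "body": {
  "steps": [
    [[0,0,0.5,0,0.1],[0,0,1,0,0.1],[0,0,2,0,0.1],[0,0,3,0,0.1],[0,0,4,0,0.1]]
  ]
}}

```text
t: 4.2
eef_pos: [0.4366, 0.0919, 0.1229]
ee_rot: [-1.425, 1.566, -3.024]
force: [0.6, -0.8, -1.7]
finger_gap: 0.0248
```

Request:
{"method": "drive_tool", "body": {
  "steps": [
    [[-1,4.1,1.5,-0.9,0.1],[-1,4.1,1.5,-0.9,0.1],[-1,4.1,1.5,-0.9,0.1],[-1,4.1,1.5,-1,0.1],[-1,4.1,1.5,-1,0.1]]
  ]
}}

```text
t: 4.7
eef_pos: [0.3876, 0.2984, 0.1996]
ee_rot: [0.985, 1.571, -0.696]
force: [0.7, 0.5, -2.2]
finger_gap: 0.0246
```

Request:
{"method": "drive_tool", "body": {
  "steps": [
    [[0,0,0,0,0.1],[0,0,0,0,0.1],[0,0,0,0,0.1]]
  ]
}}

```text
t: 5.0
eef_pos: [0.3883, 0.2961, 0.1978]
ee_rot: [-0.688, 1.569, -2.369]
force: [-0.3, -0.2, -2.5]
finger_gap: 0.0249
```

Run:
```python
from h import *
s=get_state(); print('jaw',jaw(),s['eef_pos'],s['joint_positions'].round(3),rot().round(3).tolist())
c,im=shot('wrist','w2')
print('bar z~.19',blobs(c,im,(0,0,130),(179,45,255),s['eef_pos'][2]+.02,500))
c2,im2=shot('side'); x=im2[150:470,140:460]; 
a=cv2.resize(x,(600,600),interpolation=cv2.INTER_CUBIC); cv2.imwrite('pics/s2.png',a)
```

```text
jaw -96.32922892602076 [0.38826132 0.29609192 0.19783895] [ 0.542 -0.223  2.031 -0.     1.335  2.223] [[-0.001, 0.994, -0.11], [-0.001, -0.11, -0.994], [-1.0, -0.001, 0.001]]
bar z~.19 [{'px': [318.0, 384.0], 'c': (353.7, 300.5), 'L': 24.4, 'W': 10.8, 'yaw': 83.6}, {'px': [318.0, 228.0], 'c': (427.4, 292.5), 'L': 101.1, 'W': 24.5, 'yaw': -6.1}, {'px': [449.0, 103.0], 'c': (475.3, 236.5), 'L': 54.5, 'W': 9.9, 'yaw': -0.2}, {'px': [306.0, 42.0], 'c': (502.9, 288.6), 'L': 28.4, 'W': 16.9, 'yaw': -6.1}]
```

View pics/w2.png

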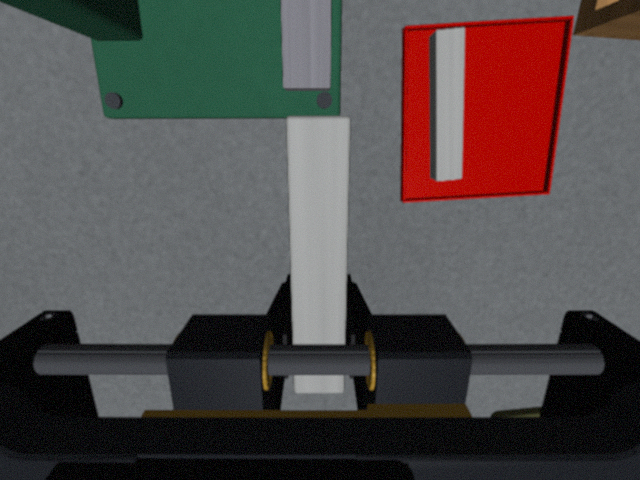

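View pics/s2.png

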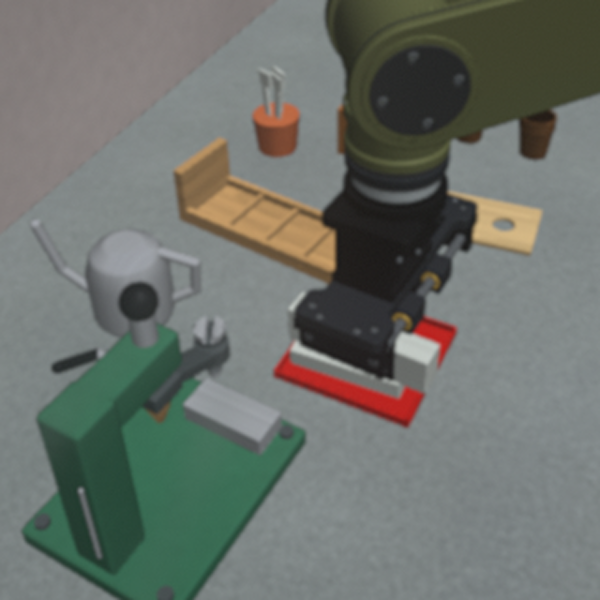

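Run:
```python
from h import *
c=calibration('wrist'); im=cv2.imread('pics/w2.png')
print('pad near',(cast(c,[(283,88),(331,89),(284,0),(332,0)],.045)*1000).round(1).tolist())
print('base edge',(cast(c,[(106,117),(340,117)],.022)*1000).round(1).tolist())
z=.2178
print('bar front z',z,(cast(c,[(288,117),(350,117),(293,280),(347,280)],z)*1000).round(1).tolist())
t=calibration('top'); g=cv2.imread('pics/top0.png')
hs=cv2.cvtColor(g,cv2.COLOR_BGR2HSV)
```

```text
pad near [[509.8, 312.4], [504.5, 272.4], [573.2, 302.6], [569.0, 265.1]]
base edge [[506.7, 480.6], [482.1, 265.5]]
bar front z 0.2178 [[479.2, 298.0], [476.5, 274.2], [411.1, 305.2], [408.5, 281.3]]
```

Request:
{"method": "drive_tool", "body": {
  "steps": [
    [[0,1,-3,0,0.1],[0,0,-4,0,0.1],[0,0,-4,0,0.1],[0,0,-2.6,0,0.1],[0,0,0,0,0.1]]
  ]
}}

```text
t: 5.6
eef_pos: [0.3854, 0.3037, 0.0575]
ee_rot: [-0.894, 1.56, -2.577]
force: [-0.7, -0.5, -2.6]
finger_gap: 0.0252
```

Request:
{"method": "drive_tool", "body": {
  "steps": [
    [[0,0,0,0,0.1],[0,0,0,0,0.1]]
  ]
}}

```text
t: 5.8
eef_pos: [0.3903, 0.3076, 0.0649]
ee_rot: [2.238, 1.567, 0.556]
force: [0.2, 0.1, -2.3]
finger_gap: 0.025
```

Run:
```python
from h import *
print(jaw(),get_state()['eef_pos'])
c,im=shot('wrist','w3'); 
cv2.imwrite('pics/w3c.png',cv2.resize(im[0:330,120:520],(800,660))[0:600])
```

```text
-96.35517814344836 [0.39034834 0.30757094 0.06486279]
```

View pics/w3c.png

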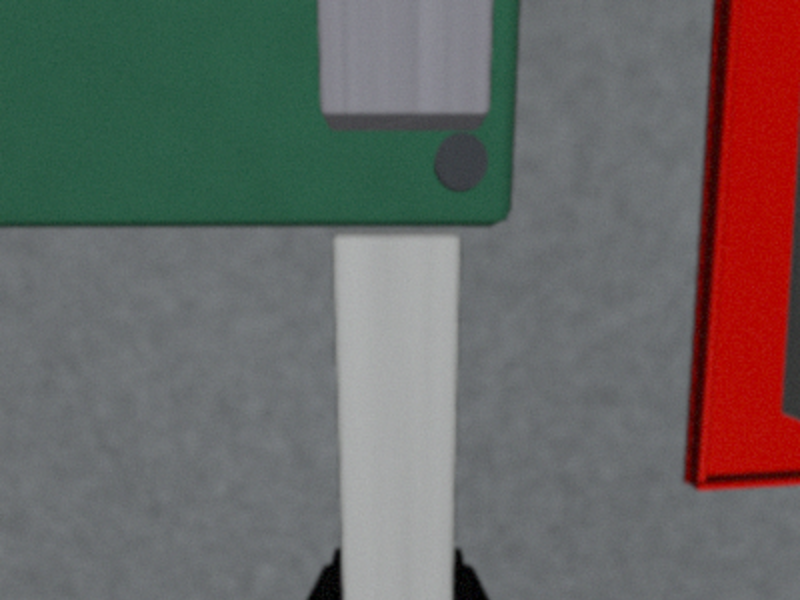

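Request:
{"method": "drive_tool", "body": {
  "steps": [
    [[0,-0.2,-0.2,0,0.1],[0,0,0,0,0.1],[0,0,0,0,0.1],[0,0,0,0,0.1],[0,0,0,0,0.1]]
  ]
}}

```text
t: 6.35
eef_pos: [0.3887, 0.3051, 0.0608]
ee_rot: [2.288, 1.571, 0.607]
force: [0.5, -0.4, -2.2]
finger_gap: 0.0247
```

Request:
{"method": "drive_tool", "body": {
  "steps": [
    [[0.3,-0.03,0.15,0,0.1],[0.6,-0.07,0,0,0.1],[0.7,-0.08,0,0,0.1],[0.7,-0.08,0,0,0.1],[0.5,-0.05,0,0,0.1]]
  ]
}}

```text
t: 6.85
eef_pos: [0.4176, 0.3019, 0.0622]
ee_rot: [1.96, 1.57, 0.279]
force: [0.1, 0.7, -2.9]
finger_gap: 0.0247
```

Request:
{"method": "drive_tool", "body": {
  "steps": [
    [[0.4,-0.04,0,0,0.1],[0.4,-0.04,0,0,0.1],[0.3,-0.03,0,0,0.1],[0.2,-0.02,0,0,0.1],[0,0,0,0,0.1]]
  ]
}}

```text
t: 7.35
eef_pos: [0.4298, 0.3007, 0.0622]
ee_rot: [2.817, 1.571, 1.136]
force: [0.7, 0.7, -2.2]
finger_gap: 0.0251
```

Request:
{"method": "drive_tool", "body": {
  "steps": [
    [[0.5,-0.05,0,0,0.1],[0.6,-0.07,0,0,0.1],[0.7,-0.08,0,0,0.1],[0.7,-0.08,0,0,0.1],[0.7,-0.08,0,0,0.1]]
  ]
}}

```text
t: 7.85
eef_pos: [0.4624, 0.297, 0.0622]
ee_rot: [1.953, 1.571, 0.273]
force: [-0.3, 0.1, -2.1]
finger_gap: 0.025
```

Request:
{"method": "drive_tool", "body": {
  "steps": [
    [[0.7,-0.08,0,0,0.1],[0.7,-0.08,0,0,0.1],[0.7,-0.08,0,0,0.1],[0.5,-0.05,0,0,0.1],[0.5,-0.05,0,0,0.1]]
  ]
}}

```text
t: 8.35
eef_pos: [0.4931, 0.2936, 0.0621]
ee_rot: [-1.4, 1.571, -3.081]
force: [-0.4, 0.0, -2.5]
finger_gap: 0.0251
```

Request:
{"method": "drive_tool", "body": {
  "steps": [
    [[0.3,-0.02,0,0,0.1],[0.1,0,0,0,0.1],[0,0,0,0,0.1],[0,0,0,0,0.1],[0,0,0,0,0.1]]
  ]
}}

```text
t: 8.85
eef_pos: [0.4964, 0.2935, 0.0621]
ee_rot: [-1.263, 1.571, -2.944]
force: [0.1, -0.0, -2.3]
finger_gap: 0.025
```

Request:
{"method": "drive_tool", "body": {
  "steps": [
    [[0,0,-0.06,0,0.1],[0,0,-0.06,0,0.1],[0,0,0,0,0.1],[0,0,0,0,0.15],[0,0,0,0,0.3]]
  ]
}}

```text
t: 9.35
eef_pos: [0.4971, 0.2936, 0.0614]
ee_rot: [2.055, 1.57, 0.375]
force: [0.2, -0.1, 0.3]
finger_gap: 0.0275
```

Request:
{"method": "drive_tool", "body": {
  "steps": [
    [[0,0,0,0,0.4],[0,0,0,0,0.4],[0,0,0,0,0.4],[0,0,1,0,0.4],[-0.5,0,2,0,0.4]]
  ]
}}

```text
t: 9.85
eef_pos: [0.4908, 0.2929, 0.0901]
ee_rot: [-0.992, 1.567, -2.673]
force: [-0.4, -0.3, -0.4]
finger_gap: 0.0381
```

Request:
{"method": "drive_tool", "body": {
  "steps": [
    [[-1,0,3,0,0.4],[-2,0,4,0,0.4],[-2,0,4,0,0.4],[-2,0,4,0,0.4],[-1,0,4,0,0.4]]
  ]
}}

```text
t: 10.35
eef_pos: [0.4102, 0.2933, 0.2835]
ee_rot: [2.342, 1.57, 0.662]
force: [0.5, -1.0, -0.5]
finger_gap: 0.0381
```

Request:
{"method": "drive_tool", "body": {
  "steps": [
    [[0,0,3,0,0.4],[0,0,2,0,0.4],[0,0,0,0,0.4],[0,0,0,0,0.4],[0,0,0,0,0.4]]
  ]
}}

```text
t: 10.85
eef_pos: [0.4111, 0.2931, 0.329]
ee_rot: [-0.96, 1.568, -2.641]
force: [-0.3, 0.6, -0.9]
finger_gap: 0.0375
```

Run:
```python
from h import *
import pickle
print(jaw(),get_state()['eef_pos'])
c,im=shot('wrist','w4'); pickle.dump(c,open('w4.pkl','wb'))
print('bar',blobs(c,im,(0,0,145),(179,45,255),.081,500))
```

```text
-96.309178447897 [0.41106616 0.29309899 0.32900265]
bar [{'px': [410.0, 131.0], 'c': (480.5, 180.7), 'L': 113.5, 'W': 21.0, 'yaw': -0.7}, {'px': [310.0, 109.0], 'c': (511.0, 292.4), 'L': 107.9, 'W': 33.0, 'yaw': -6.0}]
```

View pics/w4.png

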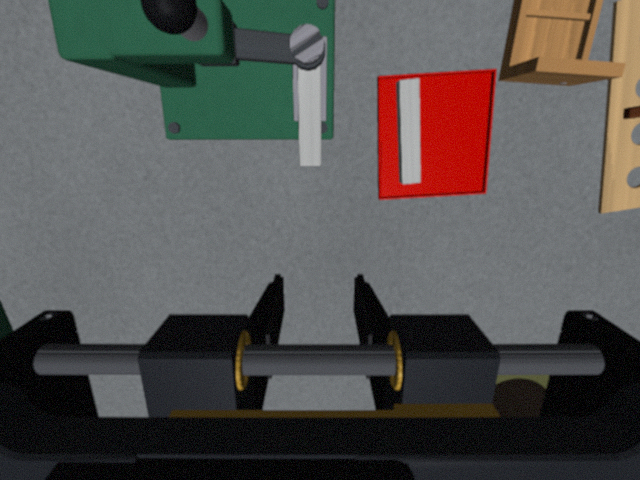

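Request:
{"method": "drive_tool", "body": {
  "steps": [
    [[2,-0.2,-1,0,0.4],[2,-0.2,-2,0,0.4],[2,-0.2,-2,0,0.4],[1,-0.1,-2,0,0.4],[0,0,-0.5,0,0.4]]
  ]
}}

```text
t: 11.4
eef_pos: [0.4807, 0.2853, 0.2509]
ee_rot: [-1.009, 1.563, -2.691]
force: [-0.6, -1.0, -0.1]
finger_gap: 0.0378
```

Request:
{"method": "drive_tool", "body": {
  "steps": [
    [[0,0,0,0,0.4],[0,0,0,0,0.4],[0,0,0,0,0.4],[0,0,0,0,0.4]]
  ]
}}

```text
t: 11.8
eef_pos: [0.4818, 0.2868, 0.2574]
ee_rot: [2.138, 1.568, 0.457]
force: [0.8, 0.5, -0.9]
finger_gap: 0.0382
```

Run:
```python
from h import *
import pickle
print(jaw(),get_state()['eef_pos'])
c,im=shot('wrist','w5'); pickle.dump(c,open('w5.pkl','wb'))
u,v=proj(c,[.5687,.2845,.149])[0].round().astype(int); u=max(u,60);v=max(v,60); print(u,v)
x0,y0=max(u-60,0),max(v-60,0)
g=cv2.resize(im[y0:y0+120,x0:x0+120],(600,600),interpolation=cv2.INTER_CUBIC); print(x0,y0)
cv2.imwrite('pics/w5c.png',g)
```

```text
-96.28069157282516 [0.48177756 0.28684403 0.25741013]
310 128
250 68
```

View pics/w5c.png

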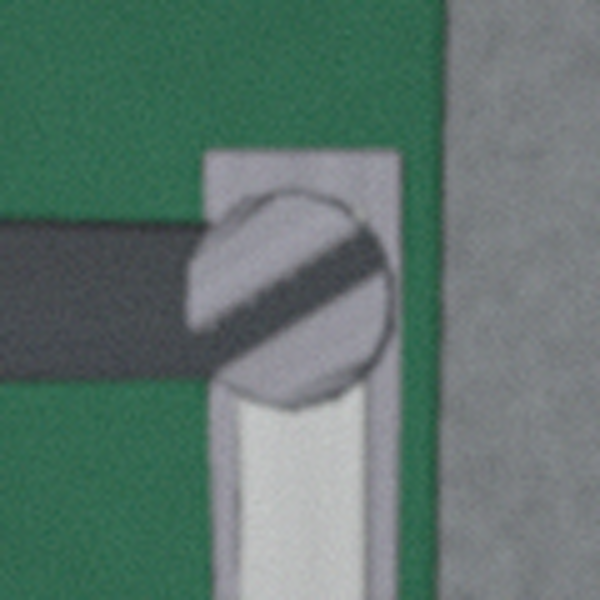

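Run:
```python
from h import *
import pickle
c=pickle.load(open('w5.pkl','rb')); im=cv2.imread('pics/w5.png')
f=lambda uv,z:(cast(c,np.array([(250+u/5,68+v/5) for u,v in uv]),z)*1000)
for z in (.146,.149):
  e=f([(212,347),(372,248)],z); d=e[1]-e[0]; print('slot',e.round(1).tolist(),np.degrees(np.arctan2(d[1],d[0]))%180)
  h=f([(289,297),(187,297),(390,290),(295,188),(290,410)],z); print('head',h.round(1).tolist())
b=f([(240,420),(240,590),(363,420),(360,590),(205,150),(400,150)],.081);print('bar',b.round(1).tolist())
# fit slot by mask: dark pixels inside head
g=cv2.cvtColor(im,cv2.COLOR_BGR2GRAY); m=np.zeros_like(g); cv2.circle(m,(308,127),16,255,-1)
ys,xs=np.where((m>0)&(g<110)); print(len(xs)); w=cast(c,np.c_[xs,ys],.143)*1000; mu=w.mean(0); 
vx,vy,x0,y0=cv2.fitLine(w.astype(np.float32),cv2.DIST_HUBER,0,.01,.01).ravel(); print(mu.round(1),np.degrees(np.arctan2(vy,vx))%180)
```

```text
slot [[563.5, 298.4], [575.0, 272.8]] 114.13799547615785
head [[569.4, 285.9], [571.1, 301.2], [568.7, 270.7], [584.6, 283.2], [552.9, 287.8]]
slot [[563.5, 298.2], [574.9, 272.8]] 114.13799547615791
head [[569.3, 285.9], [571.0, 301.0], [568.7, 270.8], [584.4, 283.2], [553.1, 287.6]]
bar [[549.0, 299.8], [516.9, 303.9], [546.5, 276.5], [514.3, 280.5], [597.3, 300.0], [593.4, 264.7]]
295
[569.6 285.8] 113.40931
```

Request:
{"method": "drive_tool", "body": {
  "steps": [
    [[0,-1,4,0,0.6],[0,-2,4,0,0.6],[0,-3,3,0,0.6],[0.5,-4,0,0,0.6],[0.6,-4,0,0,0.6]]
  ]
}}

```text
t: 12.35
eef_pos: [0.4929, 0.1457, 0.3687]
ee_rot: [1.852, 1.566, 0.173]
force: [1.0, -0.0, -1.1]
finger_gap: 0.0568
```

Request:
{"method": "drive_tool", "body": {
  "steps": [
    [[0.6,-4,0,0,0.6],[0.6,-4,0,0,0.6],[0.6,-4,0,0,0.6],[0.6,-4,0,0,0.6],[0.6,-4,0,0,0.6]]
  ]
}}

```text
t: 12.85
eef_pos: [0.5226, -0.0551, 0.3668]
ee_rot: [1.544, 1.569, -0.137]
force: [-0.1, -0.5, -0.5]
finger_gap: 0.0573
```

Request:
{"method": "drive_tool", "body": {
  "steps": [
    [[0.6,-4,0,0,0.6],[0.6,-4,0,0,0.6],[0.6,-4,0,0,0.6],[0.6,-4,-1,0,0.6],[0.6,-4,-1,0,0.6]]
  ]
}}

```text
t: 13.35
eef_pos: [0.5529, -0.2552, 0.347]
ee_rot: [1.21, 1.568, -0.471]
force: [0.3, 0.1, 0.4]
finger_gap: 0.0571
```

Request:
{"method": "drive_tool", "body": {
  "steps": [
    [[0.6,-1,-1,0,0.6],[0,0,-1,0,0.6],[0,0,0,0,0.6],[0,0,0,0,0.6],[0,0,0,0,0.6]]
  ]
}}

```text
t: 13.85
eef_pos: [0.559, -0.2623, 0.3272]
ee_rot: [1.246, 1.569, -0.433]
force: [-0.8, -0.6, 1.6]
finger_gap: 0.0568
```

Run:
```python
from h import *
import pickle
print(jaw(),get_state()['eef_pos'])
c,im=shot('wrist','w6'); pickle.dump(c,open('w6.pkl','wb'))
u,v=proj(c,[.621,-.265,.15])[0].round().astype(int); print(u,v)
x0,y0=max(u-80,0),max(v-80,0)
print(x0,y0); cv2.imwrite('pics/w6c.png',cv2.resize(im[y0:y0+160,x0:x0+160],(640,640),interpolation=cv2.INTER_CUBIC)[:600])
```

```text
-96.2036682833392 [ 0.55897574 -0.26228116  0.32716903]
315 156
235 76
```

View pics/w6c.png

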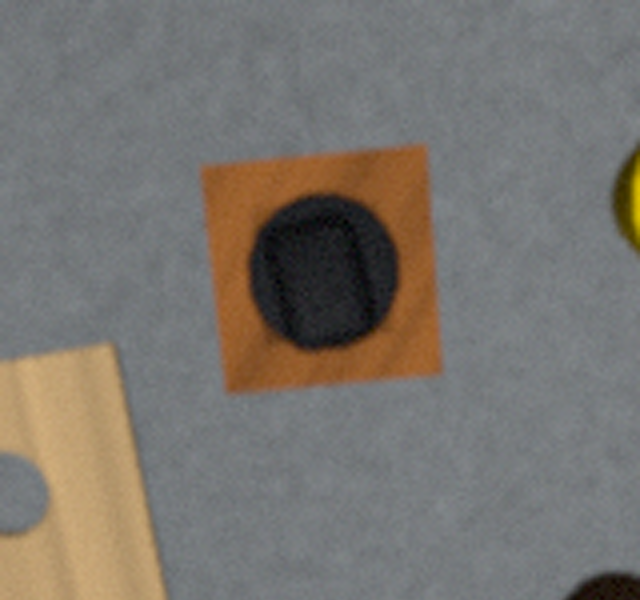

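Run:
```python
from h import *
import pickle
c=pickle.load(open('w6.pkl','rb'))
f=lambda uv,z:(cast(c,np.array([(235+u/4,76+v/4) for u,v in uv]),z)*1000).round(1)
h=f([(272,235),(350,218),(374,325),(296,345)],.158); print('handle',h.tolist(),h.mean(0)); d=(h[2]+h[3]-h[0]-h[1]); print('len',np.hypot(*d)/2,'yaw',np.degrees(np.arctan2(d[1],d[0]))%180)
print('guard',f([(324,271)],.084), 'stand',f([(203,165),(427,147),(441,374),(229,393)],.078).tolist())
```

```text
handle [[641.3, -256.6], [643.1, -274.8], [618.7, -277.9], [616.1, -259.2]] [ 629.8   -267.125]
len 24.96322294897024 yaw 6.555636041653884
guard [[ 629.5 -266.9]] stand [[661.7, -236.1], [659.6, -299.2], [596.6, -297.7], [597.8, -235.1]]
```

Request:
{"method": "drive_tool", "body": {
  "steps": [
    [[2,-0.1,-1,3,0.6],[2,-0.1,-2,3,0.6],[2,-0.1,-2,3,0.6],[1.07,-0.17,-2,3.7,0.6],[0,0,-2,0,0.6]]
  ]
}}

```text
t: 14.4
eef_pos: [0.6308, -0.2675, 0.2358]
ee_rot: [1.117, 1.569, -0.34]
force: [-0.6, 1.0, 0.3]
finger_gap: 0.0569
```

Request:
{"method": "drive_tool", "body": {
  "steps": [
    [[0,0,-3,0,0.6],[0,0,-3,0,0.6],[0,0,-3,0,0.6],[0,0,-2,0,0.6],[0,0,-0.9,0,0.6]]
  ]
}}

```text
t: 14.9
eef_pos: [0.6284, -0.267, 0.1147]
ee_rot: [-2.177, 1.568, 2.648]
force: [-0.3, 0.1, 0.1]
finger_gap: 0.0574
```

Request:
{"method": "drive_tool", "body": {
  "steps": [
    [[0,0,0,0,0.6],[0,0,0,0,0.6],[0,0,0,0,0.6],[0,0,0,0,0.05],[0,0,0,0,0.05]]
  ]
}}

```text
t: 15.4
eef_pos: [0.6299, -0.2685, 0.1181]
ee_rot: [0.986, 1.569, -0.474]
force: [-0.1, 0.8, 0.8]
finger_gap: 0.0463
```

Request:
{"method": "drive_tool", "body": {
  "steps": [
    [[0,0,0,0,0.05],[0,0,0,0,0.05],[0,0,0,0,0.05],[0,0,0,0,0.05],[0,0,0,0,0.05]]
  ]
}}

```text
t: 15.9
eef_pos: [0.6294, -0.2681, 0.1169]
ee_rot: [-2.984, 1.571, 1.84]
force: [-0.5, 1.0, 1.1]
finger_gap: 0.0221
```

Run:
```python
from h import *
s=get_state();print(jaw(),s['eef_pos'],s['force'].round(2),s['moment'].round(3),s['finger_gap'])
```

```text
-83.60590498772738 [ 0.62936567 -0.26813069  0.11694477] [-0.46  0.97  1.11] [0.143 0.002 0.045] 0.022122205348067917
```

Request:
{"method": "drive_tool", "body": {
  "steps": [
    [[0,0,2,0,0.05],[0,0,4,0,0.05],[0,0,5,0,0.05],[0,0,5,0,0.05],[0,0,4,0,0.05]]
  ]
}}

```text
t: 16.4
eef_pos: [0.6295, -0.2684, 0.3201]
ee_rot: [0.921, 1.569, -0.538]
force: [0.8, -0.4, -0.8]
finger_gap: 0.0221
```

Request:
{"method": "drive_tool", "body": {
  "steps": [
    [[-0.3,2.77,0,5.37,0.05],[-0.3,2.77,0,5.37,0.05],[-0.3,2.77,0,5.37,0.05],[-0.3,2.77,0,5.37,0.05],[-0.3,2.77,0,5.37,0.05]]
  ]
}}

```text
t: 16.9
eef_pos: [0.6139, -0.1287, 0.3163]
ee_rot: [-2.308, 1.57, 2.989]
force: [0.4, -0.3, -1.4]
finger_gap: 0.022
```

Request:
{"method": "drive_tool", "body": {
  "steps": [
    [[-0.3,2.77,0,5.37,0.05],[-0.3,2.77,0,5.37,0.05],[-0.3,2.77,0,5.37,0.05],[-0.3,2.77,0,5.37,0.05],[-0.3,2.77,0,5.37,0.05]]
  ]
}}

```text
t: 17.4
eef_pos: [0.5989, 0.0098, 0.3163]
ee_rot: [-2.515, 1.57, -3.033]
force: [-0.1, 0.5, -1.8]
finger_gap: 0.022
```

Request:
{"method": "drive_tool", "body": {
  "steps": [
    [[-0.3,2.77,0,5.37,0.05],[-0.3,2.77,0,5.37,0.05],[-0.3,2.77,0,5.37,0.05],[-0.3,2.77,0,5.37,0.05],[-0.3,2.77,0,5.37,0.05]]
  ]
}}

```text
t: 17.9
eef_pos: [0.5839, 0.1483, 0.3164]
ee_rot: [-2.71, 1.57, -2.759]
force: [-0.1, 0.5, -1.6]
finger_gap: 0.022
```

Request:
{"method": "drive_tool", "body": {
  "steps": [
    [[-0.3,2.77,0,5.37,0.05],[-0.3,2.77,0,5.37,0.05],[-0.3,2.77,0,5.37,0.05],[-0.3,2.77,0,5.37,0.05],[-0.3,2.77,0,5.37,0.05]]
  ]
}}

```text
t: 18.4
eef_pos: [0.5689, 0.2868, 0.3163]
ee_rot: [-2.967, 1.57, -2.548]
force: [0.2, 0.3, -1.4]
finger_gap: 0.0219
```

Request:
{"method": "drive_tool", "body": {
  "steps": [
    [[0,0,-2,0,0.05],[0,0,-1,0,0.05],[0,0,0,0,0.05],[0,0,0,0,0.05],[0,0,0,0,0.05]]
  ]
}}

```text
t: 18.9
eef_pos: [0.5699, 0.2853, 0.2879]
ee_rot: [-0.071, 1.57, 0.343]
force: [-0.8, 0.2, -0.8]
finger_gap: 0.022
```

Run:
```python
from h import *
import pickle
s=get_state();print(jaw(),s['eef_pos'],s['force'].round(2),s['moment'].round(3),s['finger_gap'],s['joint_positions'].round(2))
c,im=shot('wrist','w7'); pickle.dump(c,open('w7.pkl','wb'))
print('blade end expected',proj(c,np.append(s['eef_pos'][:2],s['eef_pos'][2]-.109)),'head',proj(c,[.5691,.2857,.149]))
```

```text
23.74003089351137 [0.56985735 0.28531319 0.28789928] [-0.82  0.2  -0.77] [ 0.044 -0.104 -0.042] 0.02196747734614578 [ 0.38  0.06  1.61 -0.    1.47 -0.03]
blade end expected [[318.32392477 239.44287264]] head [[317.73777103 228.73713099]]
```

View pics/w7.png

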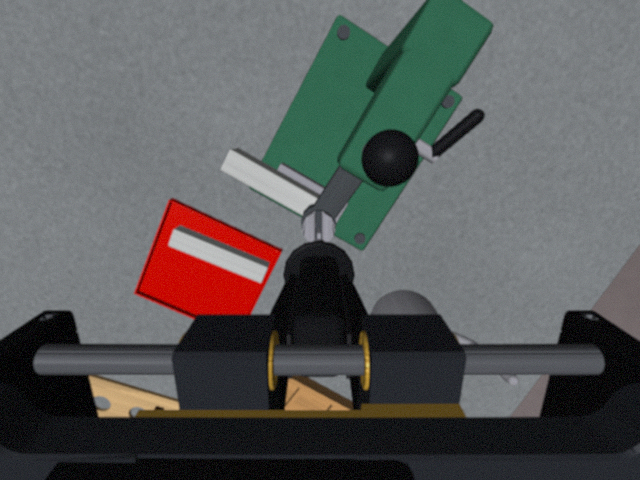

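Request:
{"method": "drive_tool", "body": {
  "steps": [
    [[-0.07,0.04,-1,0,0.05],[0,0,-1,0,0.05],[0,0,-0.7,0,0.05],[0,0,-0.4,0,0.05],[0,0,0,0,0.05]]
  ]
}}

```text
t: 19.45
eef_pos: [0.5682, 0.286, 0.2545]
ee_rot: [3.096, 1.569, -2.772]
force: [-0.7, 0.0, -2.2]
finger_gap: 0.0222
```

Request:
{"method": "drive_tool", "body": {
  "steps": [
    [[0,0,-0.2,0,0.05],[0,0,-0.1,0,0.05],[0,0,0,0,0.05],[0,0,0,0,0.05],[0,0,0,0,0.05]]
  ]
}}

```text
t: 19.95
eef_pos: [0.5687, 0.2862, 0.2532]
ee_rot: [-0.015, 1.57, 0.401]
force: [0.3, 0.4, -0.9]
finger_gap: 0.022
```

Run:
```python
from h import *
s=get_state();print(jaw(),s['eef_pos'],s['force'].round(2),s['moment'].round(3),s['finger_gap'])
```

```text
23.796683924179284 [0.56874284 0.28622025 0.25322134] [ 0.31  0.41 -0.89] [ 0.017 -0.162 -0.064] 0.022038025255869845
```

Request:
{"method": "drive_tool", "body": {
  "steps": [
    [[0,0,-0.01,-8.5,0.05],[0,0,-0.01,-8.5,0.05],[0,0,-0.01,-8.5,0.05]]
  ]
}}

```text
t: 20.25
eef_pos: [0.569, 0.2862, 0.2529]
ee_rot: [0.274, 1.57, 0.238]
force: [0.0, 0.3, -1.3]
finger_gap: 0.0218
```

Run:
```python
from h import *
s=get_state();print(jaw(),s['eef_pos'],s['force'].round(2),s['moment'].round(3),s['finger_gap'])
```

```text
-2.0546949155062717 [0.56902204 0.28621376 0.25293604] [ 0.03  0.28 -1.25] [-0.016 -0.29  -0.007] 0.021825707765035462
```

Request:
{"method": "drive_tool", "body": {
  "steps": [
    [[0,0,-0.01,-8.5,0.05],[0,0,-0.01,-8.5,0.05],[0,0,-0.01,-8.5,0.05],[0,0,-0.01,-8.5,0.05],[0,0,-0.01,-8.5,0.05]]
  ]
}}

```text
t: 20.75
eef_pos: [0.5691, 0.2862, 0.2525]
ee_rot: [0.96, 1.569, 0.183]
force: [0.7, -0.6, -1.6]
finger_gap: 0.0219
```

Request:
{"method": "drive_tool", "body": {
  "steps": [
    [[0,0,-0.01,-8.5,0.05],[0,0,-0.01,-8.5,0.05],[0,0,-0.01,-8.5,0.05],[0,0,-0.01,-8.5,0.05],[0,0,-0.01,-8.5,0.05]]
  ]
}}

```text
t: 21.25
eef_pos: [0.5692, 0.2862, 0.252]
ee_rot: [1.631, 1.569, 0.111]
force: [0.8, 0.5, -1.0]
finger_gap: 0.0219
```

Request:
{"method": "drive_tool", "body": {
  "steps": [
    [[0,0,-0.01,-8.5,0.05],[0,0,-0.01,-8.5,0.05],[0,0,-0.01,-8.5,0.05],[0,0,-0.01,-8.5,0.05],[0,0,0,0,0.05]]
  ]
}}

```text
t: 21.75
eef_pos: [0.5689, 0.2862, 0.2516]
ee_rot: [2.374, 1.57, 0.268]
force: [0.5, 0.0, -1.5]
finger_gap: 0.0221
```

Run:
```python
from h import *
s=get_state();print(jaw(),s['eef_pos'],s['force'].round(2),s['moment'].round(3),s['finger_gap'],s['joint_positions'].round(2))
c,im=shot('side','s8')
u,v=proj(c,[.569,.286,.15])[0].round().astype(int);print(u,v)
cv2.imwrite('pics/s8c.png',cv2.resize(im[v-75:v+75,u-75:u+75],(600,600),interpolation=cv2.INTER_CUBIC))
```

```text
-120.6961888867612 [0.56893285 0.28616242 0.25155354] [ 0.54  0.02 -1.5 ] [ 0.11  -0.089  0.005] 0.022079204549696797 [ 0.38  0.08  1.65 -0.    1.41  2.49]
251 325
```

View pics/s8c.png

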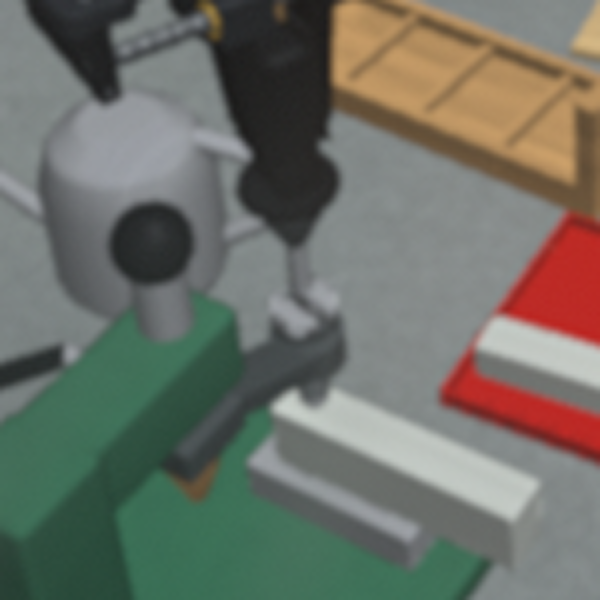

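Request:
{"method": "drive_tool", "body": {
  "steps": [
    [[0,0,-0.01,-8.5,0.05],[0,0,-0.01,-8.5,0.05],[0,0,0,0,0.05],[0,0,0,8.5,0.05],[0,0,0,0,0.05]]
  ]
}}

```text
t: 22.3
eef_pos: [0.5685, 0.2862, 0.251]
ee_rot: [-0.651, 1.57, -2.901]
force: [0.0, -0.3, -1.7]
finger_gap: 0.022
```

Run:
```python
from h import *
s=get_state();print(jaw(),s['eef_pos'],s['force'].round(2),s['moment'].round(3),s['finger_gap'],s['joint_positions'].round(2))
```

```text
-128.95388683763986 [0.5684826  0.28616702 0.25098032] [ 0.01 -0.26 -1.67] [ 0.059  0.03  -0.049] 0.022014728224745022 [0.38 0.08 1.65 0.   1.41 2.63]
```

Request:
{"method": "drive_tool", "body": {
  "steps": [
    [[0,0,0.5,0,0.05],[0,0,0.5,0,0.05],[0,0,0.5,0,0.05],[0,0,0.5,0,0.05],[0,0,0,0,0.05]]
  ]
}}

```text
t: 22.8
eef_pos: [0.5692, 0.2864, 0.2726]
ee_rot: [2.632, 1.569, 0.377]
force: [0.3, -1.1, -0.9]
finger_gap: 0.0219
```

Request:
{"method": "drive_tool", "body": {
  "steps": [
    [[0,0,0,8.5,0.05],[0,0,0,8.5,0.05],[0,0,0,8.5,0.05],[0,0,0,8.5,0.05],[0,0,0,8.5,0.05]]
  ]
}}

```text
t: 23.3
eef_pos: [0.5686, 0.2861, 0.2709]
ee_rot: [-1.271, 1.571, -2.778]
force: [-0.2, 0.4, -2.0]
finger_gap: 0.0218
```

Request:
{"method": "drive_tool", "body": {
  "steps": [
    [[0,0,0,8.5,0.05],[0,0,0,8.5,0.05],[0,0,0,8.5,0.05],[0,0,0,8.5,0.05],[0,0,0,8.5,0.05]]
  ]
}}

```text
t: 23.8
eef_pos: [0.5686, 0.2861, 0.2709]
ee_rot: [-2.098, 1.571, -2.864]
force: [0.2, 0.3, -1.9]
finger_gap: 0.0219
```

Request:
{"method": "drive_tool", "body": {
  "steps": [
    [[0,0,0,8.5,0.05],[0,0,0,8.5,0.05],[0,0,0,8.5,0.05],[0,0,0,8.5,0.05],[0,0,0,8.5,0.05]]
  ]
}}

```text
t: 24.3
eef_pos: [0.5686, 0.2861, 0.2709]
ee_rot: [-2.806, 1.571, -2.83]
force: [0.2, 0.1, -2.0]
finger_gap: 0.0221
```

Request:
{"method": "drive_tool", "body": {
  "steps": [
    [[0,0,0,8.5,0.05],[0,0,0,8.5,0.05],[0,0,0,8.5,0.05],[0,0,0,8.5,0.05],[0,0,0,8.5,0.05]]
  ]
}}

```text
t: 24.8
eef_pos: [0.5686, 0.2861, 0.2709]
ee_rot: [2.749, 1.571, -2.817]
force: [-0.6, -0.5, -1.2]
finger_gap: 0.0218
```

Request:
{"method": "drive_tool", "body": {
  "steps": [
    [[0,0,0,8.5,0.05],[0,0,0,1.5,0.05],[0,0,0,0,0.05],[0,0,0,0,0.05],[0,0,0,0,0.05]]
  ]
}}

```text
t: 25.3
eef_pos: [0.5687, 0.2862, 0.271]
ee_rot: [2.068, 1.571, 2.953]
force: [-0.5, 0.1, -1.7]
finger_gap: 0.0217
```

Run:
```python
from h import *
s=get_state();print(jaw(),s['eef_pos'],s['force'].round(2),s['moment'].round(3),s['finger_gap'],s['joint_positions'].round(2))
c,im=shot('side','s9')
u,v=251,325
cv2.imwrite('pics/s9c.png',cv2.resize(im[v-50:v+50,u-50:u+50],(400,400),interpolation=cv2.INTER_CUBIC))
```

```text
50.72079224292907 [0.56866187 0.28615712 0.27104065] [-0.54  0.07 -1.65] [ 0.028 -0.137 -0.027] 0.02166797939722173 [ 0.38  0.07  1.63  0.    1.44 -0.5 ]
```

Request:
{"method": "drive_tool", "body": {
  "steps": [
    [[0,0,-0.5,0,0.05],[0,0,-0.5,0,0.05],[0,0,-0.5,0,0.05],[0,0,-0.5,0,0.05],[0,0,0,0,0.05]]
  ]
}}

```text
t: 25.85
eef_pos: [0.5684, 0.2861, 0.25]
ee_rot: [2.622, 1.57, -2.775]
force: [-0.0, 0.1, -1.7]
finger_gap: 0.0214
```

Request:
{"method": "drive_tool", "body": {
  "steps": [
    [[0,0,0,0,0.05],[0,0,0,0,0.05]]
  ]
}}

```text
t: 26.05
eef_pos: [0.5687, 0.2862, 0.2512]
ee_rot: [-0.533, 1.571, 0.353]
force: [-0.3, 0.3, -2.5]
finger_gap: 0.022
```

Run:
```python
from h import *
s=get_state();print(jaw(),s['eef_pos'],s['force'].round(2),s['moment'].round(3),s['finger_gap'],s['joint_positions'].round(2))
```

```text
50.791444160861346 [0.56872079 0.28617445 0.25122561] [-0.32  0.29 -2.53] [ 0.061 -0.161 -0.007] 0.021957716454717023 [ 0.38  0.08  1.65 -0.    1.41 -0.5 ]
```

Request:
{"method": "drive_tool", "body": {
  "steps": [
    [[0,0,-0.01,-8.5,0.05],[0,0,-0.01,-8.5,0.05],[0,0,-0.01,-8.5,0.05],[0,0,-0.01,-8.5,0.05],[0,0,-0.01,-8.5,0.05]]
  ]
}}

```text
t: 26.55
eef_pos: [0.5689, 0.2863, 0.2509]
ee_rot: [0.367, 1.57, 0.506]
force: [0.8, 0.7, -0.9]
finger_gap: 0.022
```

Request:
{"method": "drive_tool", "body": {
  "steps": [
    [[0,0,-0.01,-8.5,0.05],[0,0,-0.01,-8.5,0.05],[0,0,-0.01,-8.5,0.05],[0,0,-0.01,-8.5,0.05],[0,0,-0.01,-8.5,0.05]]
  ]
}}

```text
t: 27.05
eef_pos: [0.5691, 0.2863, 0.2505]
ee_rot: [0.973, 1.569, 0.37]
force: [1.6, -0.6, -1.3]
finger_gap: 0.0221
```

Request:
{"method": "drive_tool", "body": {
  "steps": [
    [[0,0,-0.01,-8.5,0.05],[0,0,-0.01,-8.5,0.05],[0,0,-0.01,-8.5,0.05],[0,0,-0.01,-8.5,0.05],[0,0,-0.01,-8.5,0.05]]
  ]
}}

```text
t: 27.55
eef_pos: [0.5693, 0.2862, 0.25]
ee_rot: [1.535, 1.569, 0.19]
force: [0.8, -0.6, -2.1]
finger_gap: 0.0219
```

Request:
{"method": "drive_tool", "body": {
  "steps": [
    [[0,0,-0.01,-8.5,0.05],[0,0,-0.01,-8.5,0.05],[0,0,-0.01,-8.5,0.05],[0,0,-0.01,-8.5,0.05],[0,0,-0.01,-8.5,0.05]]
  ]
}}

```text
t: 28.05
eef_pos: [0.5693, 0.2861, 0.2495]
ee_rot: [2.081, 1.569, -0.005]
force: [0.5, -0.6, -1.5]
finger_gap: 0.022
```

Request:
{"method": "drive_tool", "body": {
  "steps": [
    [[0,0,-0.01,-8.5,0.05],[0,0,-0.01,-8.5,0.05],[0,0,0,0,0.05],[0,0,0,0,0.05]]
  ]
}}

```text
t: 28.45
eef_pos: [0.5688, 0.2863, 0.2491]
ee_rot: [-3.075, 1.57, 0.834]
force: [1.7, 0.9, -0.3]
finger_gap: 0.0218
```

Run:
```python
from h import *
s=get_state();print(jaw(),s['eef_pos'],s['force'].round(2),s['moment'].round(3),s['finger_gap'],s['joint_positions'].round(2))
c,im=shot('side','s10')
u,v=251,325
cv2.imwrite('pics/s10c.png',cv2.resize(im[v-50:v+50,u-50:u+50],(600,600),interpolation=cv2.INTER_CUBIC))
```

```text
-136.03070602332775 [0.56877192 0.2863066  0.24914668] [ 1.75  0.86 -0.34] [ 0.183 -0.096 -0.02 ] 0.02184052055721643 [0.38 0.08 1.66 0.   1.4  2.76]
```

Request:
{"method": "drive_tool", "body": {
  "steps": [
    [[0,0,0,8.5,0.05],[0,0,0.4,0,0.05],[0,0,0.5,0,0.05],[0,0,0.5,0,0.05],[0,0,0.6,0,0.05]]
  ]
}}

```text
t: 29.0
eef_pos: [0.5687, 0.2862, 0.2695]
ee_rot: [2.726, 1.571, 0.496]
force: [-0.1, -0.5, -1.2]
finger_gap: 0.0217
```

Request:
{"method": "drive_tool", "body": {
  "steps": [
    [[0,0,0,8.5,0.05],[0,0,0,8.5,0.05],[0,0,0,8.5,0.05],[0,0,0,8.5,0.05],[0,0,0,8.5,0.05]]
  ]
}}

```text
t: 29.5
eef_pos: [0.5688, 0.2862, 0.2695]
ee_rot: [1.817, 1.57, 0.336]
force: [-0.0, -0.0, -1.0]
finger_gap: 0.0219
```

Request:
{"method": "drive_tool", "body": {
  "steps": [
    [[0,0,0,8.5,0.05],[0,0,0,8.5,0.05],[0,0,0,8.5,0.05],[0,0,0,8.5,0.05],[0,0,0,8.5,0.05]]
  ]
}}

```text
t: 30.0
eef_pos: [0.5688, 0.2862, 0.2695]
ee_rot: [1.098, 1.57, 0.358]
force: [-0.1, 0.9, -1.6]
finger_gap: 0.0219
```

Request:
{"method": "drive_tool", "body": {
  "steps": [
    [[0,0,0,8.5,0.05],[0,0,0,8.5,0.05],[0,0,0,8.5,0.05],[0,0,0,8.5,0.05],[0,0,0,8.5,0.05]]
  ]
}}

```text
t: 30.5
eef_pos: [0.5688, 0.2862, 0.2695]
ee_rot: [0.351, 1.57, 0.353]
force: [0.1, 0.2, -1.0]
finger_gap: 0.0219
```

Request:
{"method": "drive_tool", "body": {
  "steps": [
    [[0,0,0,8.5,0.05],[0,0,0,8.5,0.05],[0,0,0,8.5,0.05],[0,0,0,8.5,0.05],[0,0,0,8.5,0.05]]
  ]
}}

```text
t: 31.0
eef_pos: [0.5688, 0.2862, 0.2695]
ee_rot: [-0.375, 1.57, 0.369]
force: [0.1, -0.2, -1.0]
finger_gap: 0.0218
```

Request:
{"method": "drive_tool", "body": {
  "steps": [
    [[0,0,0,8.5,0.05],[0,0,0,2.0,0.05],[0,0,0,0,0.05],[0,0,0,0,0.05],[0,0,0,0,0.05]]
  ]
}}

```text
t: 31.5
eef_pos: [0.5687, 0.2862, 0.2691]
ee_rot: [-0.774, 1.571, 0.146]
force: [0.1, -0.4, -1.1]
finger_gap: 0.0219
```

Run:
```python
from h import *
M=[]
for i in range(3):
  s=get_state(); c,im=shot('side'); M.append(get_state()['moment'])
print(jaw(),s['eef_pos'],s['force'].round(2),np.round(M,3).tolist(),s['finger_gap'])
```

```text
52.77534901171417 [0.56868385 0.28619619 0.26899526] [ 0.27  0.1  -1.51] [[0.062, -0.206, 0.003], [-0.002, -0.203, 0.069], [0.027, -0.182, -0.02]] 0.021789957972415064
```

Request:
{"method": "drive_tool", "body": {
  "steps": [
    [[0,0,-0.5,0,0.05],[0,0,-0.5,0,0.05],[0,0,-0.5,0,0.05],[0,0,-0.5,0,0.05],[0,0,0,0,0.05]]
  ]
}}

```text
t: 32.15
eef_pos: [0.5685, 0.2861, 0.248]
ee_rot: [2.594, 1.57, -2.768]
force: [0.8, -0.1, -1.4]
finger_gap: 0.0218
```

Request:
{"method": "drive_tool", "body": {
  "steps": [
    [[0,0,-0.05,0,0.05],[0,0,0,0,0.05],[0,0,0,0,0.05]]
  ]
}}

```text
t: 32.45
eef_pos: [0.5687, 0.2862, 0.2485]
ee_rot: [-0.363, 1.571, 0.559]
force: [-0.2, -0.9, -1.2]
finger_gap: 0.0219
```

Request:
{"method": "drive_tool", "body": {
  "steps": [
    [[0,0,-0.01,-8.5,0.05],[0,0,-0.01,-8.5,0.05],[0,0,-0.01,-8.5,0.05],[0,0,-0.01,-8.5,0.05]]
  ]
}}

```text
t: 32.85
eef_pos: [0.5689, 0.2863, 0.2481]
ee_rot: [0.265, 1.57, 0.587]
force: [1.1, 0.9, -2.2]
finger_gap: 0.0218
```

Request:
{"method": "drive_tool", "body": {
  "steps": [
    [[0,0,-0.01,-8.5,0.05],[0,0,-0.01,-8.5,0.05],[0,0,-0.01,-8.5,0.05]]
  ]
}}

```text
t: 33.15
eef_pos: [0.569, 0.2864, 0.2479]
ee_rot: [0.628, 1.57, 0.504]
force: [0.2, 0.9, -2.3]
finger_gap: 0.0217
```

```bash
cat > m.py <<'E'
from h import *
M=[];F=[];J=[]
for i in range(4):
  s=get_state(); J.append(jaw()); M.append(s['moment']); F.append(s['force']); c,im=shot('side')
print('jaw',np.mean(J).round(2),s['eef_pos'].round(4),'F',np.mean(F,0).round(2),'M',np.mean(M,0).round(3),s['finger_gap'].round(4))
E
python3 m.py
```

```text
Traceback (most recent call last):
  File "m.py", line 5, in <module>
    print('jaw',np.mean(J).round(2),s['eef_pos'].round(4),'F',np.mean(F,0).round(2),'M',np.mean(M,0).round(3),s['finger_gap'].round(4))
                                                                                                              ^^^^^^^^^^^^^^^^^^^^^
AttributeError: 'float' object has no attribute 'round'
```

Request:
{"method": "drive_tool", "body": {
  "steps": [
    [[0,0,0,-4,0.05]]
  ]
}}

```text
t: 33.45
eef_pos: [0.569, 0.2863, 0.2479]
ee_rot: [0.567, 1.57, 0.381]
force: [0.4, 0.7, -2.8]
finger_gap: 0.022
```

```bash
python3 m.py
```

```text
Traceback (most recent call last):
  File "m.py", line 5, in <module>
    print('jaw',np.mean(J).round(2),s['eef_pos'].round(4),'F',np.mean(F,0).round(2),'M',np.mean(M,0).round(3),s['finger_gap'].round(4))
                                                                                                              ^^^^^^^^^^^^^^^^^^^^^
AttributeError: 'float' object has no attribute 'round'
```

```bash
sed -i "s/s\['finger_gap'\].round(4)/s['finger_gap']/" m.py; python3 m.py
```

```text
jaw -10.59 [0.5689 0.2863 0.2478] F [ 1.54  0.81 -1.4 ] M [ 0.16  -0.542  0.016] 0.021863017119295523
```

Request:
{"method": "drive_tool", "body": {
  "steps": [
    [[0,0,0,-2,0.05]]
  ]
}}

```text
t: 33.95
eef_pos: [0.5689, 0.2863, 0.2478]
ee_rot: [0.597, 1.57, 0.375]
force: [1.5, 0.9, -2.4]
finger_gap: 0.0217
```

```bash
python3 m.py
```

```text
jaw -12.7 [0.5688 0.2862 0.2478] F [ 2.01  0.6  -1.74] M [ 0.23  -0.606  0.044] 0.021974884357052738
```

Request:
{"method": "drive_tool", "body": {
  "steps": [
    [[0,0,0,-2,0.05]]
  ]
}}

```text
t: 34.25
eef_pos: [0.5688, 0.2862, 0.2478]
ee_rot: [0.59, 1.57, 0.333]
force: [1.8, 1.5, -1.6]
finger_gap: 0.0217
```

```bash
python3 m.py
```

```text
jaw -14.7 [0.5688 0.2862 0.2478] F [ 2.09  1.14 -1.35] M [ 0.247 -0.67  -0.005] 0.02193514131293773
```

Request:
{"method": "drive_tool", "body": {
  "steps": [
    [[0,0,0,-1.5,0.05]]
  ]
}}

```text
t: 34.55
eef_pos: [0.5688, 0.2862, 0.2478]
ee_rot: [0.622, 1.57, 0.338]
force: [1.6, 1.3, -1.8]
finger_gap: 0.022
```

```bash
python3 m.py
```

```text
jaw -16.25 [0.5688 0.2862 0.2477] F [ 2.23  1.65 -1.77] M [ 0.233 -0.714  0.024] 0.021657243626310826
```

Request:
{"method": "drive_tool", "body": {
  "steps": [
    [[0,0,0,-1.5,0.05]]
  ]
}}

```text
t: 34.85
eef_pos: [0.5688, 0.2862, 0.2477]
ee_rot: [0.62, 1.57, 0.31]
force: [3.3, 1.7, -0.7]
finger_gap: 0.022
```

```bash
python3 m.py
```

```text
jaw -17.77 [0.5688 0.2862 0.2478] F [ 2.39  1.03 -0.62] M [ 0.254 -0.786  0.017] 0.02161694886827313
```

Request:
{"method": "drive_tool", "body": {
  "steps": [
    [[0,0,0,6,0.05],[0,0,0.5,0,0.05],[0,0,1,0,0.05],[0,0,1.5,0,0.05],[0,-1,1,0,0.05]]
  ]
}}

```text
t: 35.55
eef_pos: [0.5687, 0.2767, 0.29]
ee_rot: [0.85, 1.569, 0.646]
force: [0.6, -0.9, -0.8]
finger_gap: 0.0221
```

Request:
{"method": "drive_tool", "body": {
  "steps": [
    [[0,-2,0,0,0.05],[0,-2,0,0,0.05],[0,-1,0,0,0.05],[0,0,0,0,0.05],[0,0,0,0,0.05]]
  ]
}}

```text
t: 36.05
eef_pos: [0.5687, 0.2262, 0.2881]
ee_rot: [1.31, 1.57, 1.105]
force: [-0.4, 0.5, -1.6]
finger_gap: 0.0218
```

Run:
```python
from h import *
import pickle
s=get_state();print(jaw(),s['eef_pos'],s['moment'].round(3))
c,im=shot('wrist','w11'); pickle.dump(c,open('w11.pkl','wb'))
zt=.145; ctr=np.array([.569,.286])
u,v=proj(c,[*ctr,zt])[0]; print(u,v)
g=cv2.cvtColor(im,cv2.COLOR_BGR2GRAY)
ys,xs=np.mgrid[int(v)-40:int(v)+40,int(u)-40:int(u)+40].reshape(2,-1)
w=cast(c,np.c_[xs,ys],zt)*1000-ctr*1000
ins=np.hypot(*w.T)<12.5
print('gray pct',np.percentile(g[ys,xs][ins],[5,20,40,60,80,95]))
for th in (90,100,110,120):
  d=ins&(g[ys,xs]<th); 
  if d.sum()>20:
    vx,vy,x0,y0=cv2.fitLine(w[d].astype(np.float32),cv2.DIST_HUBER,0,.01,.01).ravel(); print(th,d.sum(),(np.degrees(np.arctan2(vy,vx))%180).round(1),w[d].mean(0).round(1))
i,j=int(v)-60,int(u)-60
cv2.imwrite('pics/w11c.png',cv2.resize(im[i:i+120,j:j+120],(600,600),interpolation=cv2.INTER_CUBIC))
```

```text
-11.743022723077098 [0.56871617 0.22621329 0.28810725] [ 0.021 -0.115 -0.054]
305.14810478071774 163.01161024706286
gray pct [ 67.  73. 125. 140. 145. 148.]
90 196 82.6 [-0.1 -0.1]
100 210 82.5 [-0.1 -0. ]
110 233 82.5 [-0.1  0.2]
120 252 82.6 [-0.2  0.1]
```

View pics/w11c.png

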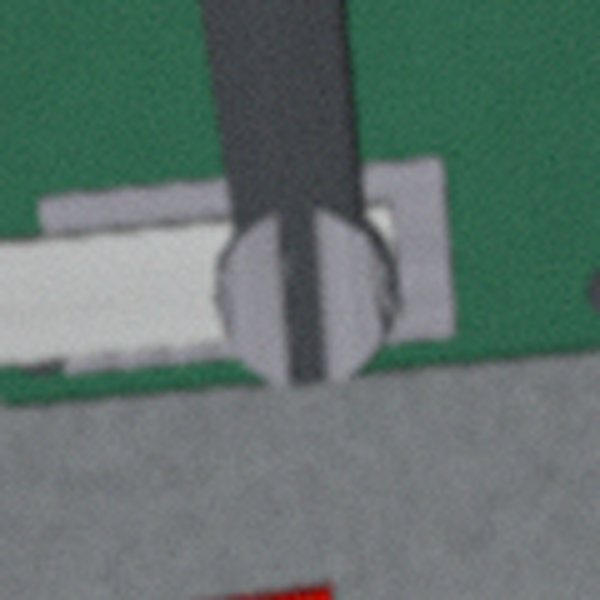

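Request:
{"method": "drive_tool", "body": {
  "steps": [
    [[0,-1,1.5,0,0.05],[0.43,-3.2,1.5,-4.8,0.05],[0.43,-3.2,0,-4.8,0.05],[0.43,-3.2,0,-4.8,0.05],[0.43,-3.2,0,-4.8,0.05]]
  ]
}}

```text
t: 36.6
eef_pos: [0.5862, 0.087, 0.3193]
ee_rot: [0.491, 1.569, -0.051]
force: [0.2, -1.6, -0.7]
finger_gap: 0.022
```

Request:
{"method": "drive_tool", "body": {
  "steps": [
    [[0.43,-3.2,0,-4.8,0.05],[0.43,-3.2,0,-4.8,0.05],[0.43,-3.2,0,-4.8,0.05],[0.43,-3.2,0,-4.8,0.05],[0.43,-3.2,0,-4.8,0.05]]
  ]
}}

```text
t: 37.1
eef_pos: [0.6076, -0.0732, 0.3191]
ee_rot: [0.651, 1.57, -0.311]
force: [0.8, 0.3, -1.2]
finger_gap: 0.0221
```

Request:
{"method": "drive_tool", "body": {
  "steps": [
    [[0.43,-3.2,0,-4.8,0.05],[0.43,-3.2,0,-4.8,0.05],[0.43,-3.2,0,-4.8,0.05],[0.43,-3.2,0,-4.8,0.05],[0.43,-3.2,0,-4.8,0.05]]
  ]
}}

```text
t: 37.6
eef_pos: [0.6291, -0.2332, 0.3191]
ee_rot: [0.876, 1.57, -0.504]
force: [0.8, -0.7, -1.2]
finger_gap: 0.0216
```

Request:
{"method": "drive_tool", "body": {
  "steps": [
    [[0,-3.2,0,-4.7,0.05],[0,-0.5,0,0,0.05],[0,0,0,0,0.05],[0,0,0,0,0.05],[0,0,0,0,0.05]]
  ]
}}

```text
t: 38.1
eef_pos: [0.6291, -0.2676, 0.3182]
ee_rot: [1.623, 1.57, 0.166]
force: [0.2, -0.4, -1.0]
finger_gap: 0.022
```

```bash
python3 m.py
```

```text
jaw -83.51 [ 0.629  -0.2678  0.318 ] F [ 0.09 -0.   -1.37] M [ 0.01   0.001 -0.016] 0.02176616453757275
```

Request:
{"method": "drive_tool", "body": {
  "steps": [
    [[0.04,0,-2,0,0.05],[0,0,-3,0,0.05],[0,0,-3,0,0.05],[0,0,-2,0,0.05],[0,0,-2,0,0.05]]
  ]
}}

```text
t: 38.8
eef_pos: [0.629, -0.2682, 0.1963]
ee_rot: [-2.22, 1.57, 2.604]
force: [-0.1, 0.2, -1.4]
finger_gap: 0.022
```

Request:
{"method": "drive_tool", "body": {
  "steps": [
    [[0,0,-2,0,0.05],[0,0,-2,0,0.05],[0,0,-1.5,0,0.05],[0,0,-1.5,0,0.05],[0,0,-0.8,0,0.05]]
  ]
}}

```text
t: 39.3
eef_pos: [0.6288, -0.2684, 0.118]
ee_rot: [-2.146, 1.569, 2.678]
force: [-0.0, -0.3, -0.3]
finger_gap: 0.022
```

Request:
{"method": "drive_tool", "body": {
  "steps": [
    [[0,0,-0.1,0,0.05],[0,0,0,0,0.05],[0,0,0,0,0.05],[0,0,0,0,0.05]]
  ]
}}

```text
t: 39.7
eef_pos: [0.6297, -0.2691, 0.1197]
ee_rot: [0.967, 1.569, -0.492]
force: [0.4, 0.3, -1.5]
finger_gap: 0.0218
```

Request:
{"method": "drive_tool", "body": {
  "steps": [
    [[0,0,-0.15,0,0.05],[0,0,-0.1,0,0.05],[0,0,0,0,0.15],[0,0,0,0,0.35],[0,0,0,0,0.5]]
  ]
}}

```text
t: 40.2
eef_pos: [0.6293, -0.2689, 0.1162]
ee_rot: [1.101, 1.571, -0.358]
force: [0.1, 0.1, 0.6]
finger_gap: 0.0328
```

Request:
{"method": "drive_tool", "body": {
  "steps": [
    [[0,0,0,0,0.5],[0,0,2,0,0.5],[0,0,4,0,0.5],[0,0,5,0,0.5],[0,0,5,0,0.5]]
  ]
}}

```text
t: 40.7
eef_pos: [0.6288, -0.2686, 0.2769]
ee_rot: [-2.182, 1.569, 2.642]
force: [0.2, -0.4, 0.4]
finger_gap: 0.0472
```

Run:
```python
from h import *
import pickle
c,im=shot('wrist','w12'); pickle.dump(c,open('w12.pkl','wb')); print(get_state()['eef_pos'],jaw())
c,im=shot('side','s12'); u,v=proj(c,[.63,-.267,.1])[0].astype(int); print(u,v)
a=cv2.resize(im[v-60:v+60,u-60:u+60],(400,400)); b=cv2.resize(cv2.imread('pics/side0.png')[v-60:v+60,u-60:u+60],(400,400)); cv2.imwrite('pics/s12c.png',np.hstack([a,b]))
```

```text
[ 0.63226695 -0.27031398  0.28945303] -83.60295155709089
334 198
```

Request:
{"method": "drive_tool", "body": {
  "steps": [
    [[-0.7,2,0,0,0.4],[-0.9,3.6,0,-0.9,0.4],[-0.9,3.7,0,-0.9,0.4],[-0.9,3.7,0,-0.9,0.4],[-0.9,3.7,0,-0.9,0.4]]
  ]
}}

```text
t: 41.3
eef_pos: [0.5857, -0.1005, 0.2759]
ee_rot: [2.236, 1.571, 0.713]
force: [0.3, 0.3, 0.9]
finger_gap: 0.038
```

Request:
{"method": "drive_tool", "body": {
  "steps": [
    [[-0.9,3.7,0,-0.9,0.4],[-0.9,3.7,0,-0.9,0.4],[-0.9,3.7,0,-0.9,0.4],[-0.9,3.7,0,-0.9,0.4],[-0.9,3.7,0,-0.9,0.4]]
  ]
}}

```text
t: 41.8
eef_pos: [0.5407, 0.0846, 0.2761]
ee_rot: [1.783, 1.57, 0.182]
force: [2.0, -0.4, 0.5]
finger_gap: 0.038
```

Request:
{"method": "drive_tool", "body": {
  "steps": [
    [[-0.9,3.7,0,-0.9,0.4],[-0.9,3.7,0,-0.9,0.4],[-0.9,3.7,0,-0.9,0.4],[-0.9,3.7,0,-0.9,0.4],[-0.7,3.7,0,-0.9,0.4]]
  ]
}}

```text
t: 42.3
eef_pos: [0.4976, 0.2697, 0.2761]
ee_rot: [2.041, 1.57, 0.361]
force: [-0.4, -0.7, 0.1]
finger_gap: 0.0381
```

Request:
{"method": "drive_tool", "body": {
  "steps": [
    [[0,2.6,0,0,0.4],[0,0,0,0,0.4],[0,0,0,0,0.4],[0,0,0,0,0.4],[0,0,0,0,0.4]]
  ]
}}

```text
t: 42.8
eef_pos: [0.4985, 0.2932, 0.2761]
ee_rot: [0.692, 1.571, -0.988]
force: [0.5, -0.2, -0.3]
finger_gap: 0.0381
```

```bash
python3 m.py
python3 - <<'E'
from h import *
c,im=shot('wrist','w13'); print(blobs(c,im,(0,0,145),(179,45,255),.081,500))
E
```

```text
jaw -96.28 [0.4985 0.2934 0.2763] F [-0.03  0.08  0.24] M [ 0.037 -0.009  0.01 ] 0.038173643007553916
[{'px': [424.0, 206.0], 'c': (492.7, 183.0), 'L': 111.2, 'W': 19.9, 'yaw': -0.6}, {'px': [319.0, 196.0], 'c': (509.2, 292.8), 'L': 105.0, 'W': 34.6, 'yaw': -5.5}]
```

Request:
{"method": "drive_tool", "body": {
  "steps": [
    [[-0.3,0.03,-3,0,0.4],[0,0,-4,0,0.4],[0,0,-4,0,0.4],[0,0,-4,0,0.4],[0,0,-3,0,0.4]]
  ]
}}

```text
t: 43.55
eef_pos: [0.4941, 0.2937, 0.0934]
ee_rot: [-1.01, 1.568, -2.689]
force: [0.3, 0.3, 0.2]
finger_gap: 0.0378
```

Request:
{"method": "drive_tool", "body": {
  "steps": [
    [[0,0,-2,0,0.4],[0,0,-1,0,0.4],[0,0,-0.4,0,0.4],[0,0,0,0,0.4],[0,0,0,0,0.4]]
  ]
}}

```text
t: 44.05
eef_pos: [0.4963, 0.2949, 0.0637]
ee_rot: [2.124, 1.568, 0.445]
force: [0.8, 0.4, 0.2]
finger_gap: 0.0381
```

Request:
{"method": "drive_tool", "body": {
  "steps": [
    [[0,0,0,0,0.1],[0,0,0,0,0.1],[0,0,0,0,0.1],[0,0,0,0,0.1],[0,0,0,0,0.1]]
  ]
}}

```text
t: 44.55
eef_pos: [0.4958, 0.2946, 0.0632]
ee_rot: [1.837, 1.57, 0.158]
force: [-1.2, -1.5, 6.3]
finger_gap: 0.0251
```

```bash
python3 m.py
```

```text
jaw -96.2 [0.4958 0.2946 0.0632] F [-1.05 -1.75  5.96] M [-0.312  0.198  0.012] 0.024535345196047643
```

Request:
{"method": "drive_tool", "body": {
  "steps": [
    [[-0.2,0.02,0,0,0.1]]
  ]
}}

```text
t: 44.85
eef_pos: [0.495, 0.2948, 0.0631]
ee_rot: [1.854, 1.566, 0.175]
force: [5.2, -1.6, 1.3]
finger_gap: 0.025
```

Request:
{"method": "drive_tool", "body": {
  "steps": [
    [[-0.2,0.02,0,0,0.1]]
  ]
}}

```text
t: 44.95
eef_pos: [0.4932, 0.2952, 0.0631]
ee_rot: [1.92, 1.566, 0.241]
force: [6.5, -1.3, 1.7]
finger_gap: 0.0247
```

Request:
{"method": "drive_tool", "body": {
  "steps": [
    [[-0.2,0.02,0,0,0.1]]
  ]
}}

```text
t: 45.05
eef_pos: [0.4912, 0.2954, 0.0632]
ee_rot: [1.944, 1.566, 0.265]
force: [5.9, -0.0, 1.5]
finger_gap: 0.0246
```

Request:
{"method": "drive_tool", "body": {
  "steps": [
    [[-0.2,0.02,0,0,0.1]]
  ]
}}

```text
t: 45.15
eef_pos: [0.4892, 0.2956, 0.0631]
ee_rot: [1.947, 1.566, 0.268]
force: [5.8, -0.9, 1.7]
finger_gap: 0.0248
```

Request:
{"method": "drive_tool", "body": {
  "steps": [
    [[-0.6,0.07,0,0,0.1],[-1,0.11,0,0,0.1],[-1.5,0.17,0,0,0.1],[-2,0.22,0,0,0.1],[-2,0.22,0,0,0.1]]
  ]
}}

```text
t: 45.65
eef_pos: [0.4159, 0.3035, 0.0625]
ee_rot: [2.097, 1.569, 0.417]
force: [3.2, 0.3, 0.4]
finger_gap: 0.0249
```

Request:
{"method": "drive_tool", "body": {
  "steps": [
    [[-2,0.22,0.5,0,0.1],[-1.5,0.17,1,0,0.1],[-1,0.1,2,0,0.1],[0,-1,3,0,0.1],[0.5,-2,2,0,0.1]]
  ]
}}

```text
t: 46.15
eef_pos: [0.3738, 0.2784, 0.1469]
ee_rot: [-1.458, 1.568, -3.134]
force: [0.6, -0.8, -2.0]
finger_gap: 0.0249
```

Request:
{"method": "drive_tool", "body": {
  "steps": [
    [[1,-3,0,1,0.1],[1,-3,0,1,0.1],[1,-3,0,1,0.1],[1,-3,0,1,0.1],[1,-3,0,1,0.1]]
  ]
}}

```text
t: 46.65
eef_pos: [0.4241, 0.1272, 0.1451]
ee_rot: [-1.634, 1.566, 3.058]
force: [0.9, -0.6, -3.2]
finger_gap: 0.0247
```

Request:
{"method": "drive_tool", "body": {
  "steps": [
    [[0,-1.5,0,0,0.1],[0,0,0,0,0.1],[0,0,0,0,0.1],[0,0,0,0,0.1]]
  ]
}}

```text
t: 47.05
eef_pos: [0.4253, 0.1139, 0.1464]
ee_rot: [-1.783, 1.569, 2.909]
force: [0.3, -0.1, -2.7]
finger_gap: 0.025
```

```bash
python3 m.py
python3 - <<'E'
from h import *
s=get_state(); z=s['eef_pos'][2]+.018
c,im=shot('wrist','w14'); print(z,blobs(c,im,(0,0,130),(179,45,255),z,500)); print(blobs(c,im,(0,150,60),(8,255,255),.012,500))
E
```

```text
jaw -91.13 [0.4259 0.1139 0.147 ] F [ 0.34  0.15 -2.84] M [0.04  0.076 0.008] 0.024889157942747393
0.16502727141138976 [{'px': [318.0, 381.0], 'c': (391.1, 115.3), 'L': 24.1, 'W': 7.9, 'yaw': 88.9}, {'px': [319.0, 227.0], 'c': (465.3, 113.5), 'L': 103.6, 'W': 24.5, 'yaw': -1.2}, {'px': [252.0, 167.0], 'c': (494.8, 139.9), 'L': 65.0, 'W': 12.2, 'yaw': -0.5}, {'px': [65.0, 69.0], 'c': (533.9, 208.2), 'L': 49.0, 'W': 20.6, 'yaw': -6.2}]
[{'px': [305.0, 168.0], 'c': (469.0, 130.8), 'L': 159.5, 'W': 149.6, 'yaw': -2.9}]
```

Request:
{"method": "drive_tool", "body": {
  "steps": [
    [[0.6,-1,-2,0,0.1],[0.6,-0.9,-3,0,0.1],[0,0,-3,0,0.1],[0,0,-2,0,0.1],[0,0,-1,0,0.1]]
  ]
}}

```text
t: 47.8
eef_pos: [0.4367, 0.0941, 0.035]
ee_rot: [-1.475, 1.567, -3.067]
force: [-1.0, -0.1, -2.2]
finger_gap: 0.025
```

Request:
{"method": "drive_tool", "body": {
  "steps": [
    [[0,0,-0.6,0,0.1],[0,0,0,0,0.1],[0,0,0,0,0.1],[0,0,0,0,0.1]]
  ]
}}

```text
t: 48.2
eef_pos: [0.4394, 0.0943, 0.0325]
ee_rot: [1.698, 1.568, 0.106]
force: [0.3, 0.1, -1.7]
finger_gap: 0.0245
```

Request:
{"method": "drive_tool", "body": {
  "steps": [
    [[0,0,-0.5,0,0.1],[0,0,-0.4,0,0.1],[0,0,0,0,0.1],[0,0,0,0,0.1],[0,0,-0.1,0,0.1]]
  ]
}}

```text
t: 48.7
eef_pos: [0.4385, 0.0941, 0.0213]
ee_rot: [1.739, 1.57, 0.147]
force: [0.6, -0.0, -2.6]
finger_gap: 0.0245
```

Request:
{"method": "drive_tool", "body": {
  "steps": [
    [[0,0,-0.1,0,0.1],[0,0,0,0,0.1],[0,0,0,0,0.1]]
  ]
}}

```text
t: 49.0
eef_pos: [0.4385, 0.0941, 0.0212]
ee_rot: [-1.259, 1.57, -2.851]
force: [-3.7, -0.9, 5.3]
finger_gap: 0.0246
```

Request:
{"method": "drive_tool", "body": {
  "steps": [
    [[0,0,0,0,0.25],[0,0,0,0,0.4],[0,0,0,0,0.4],[0,0,2,0,0.4],[0,0,3,0,0.4]]
  ]
}}

```text
t: 49.5
eef_pos: [0.4366, 0.0939, 0.0688]
ee_rot: [-1.454, 1.566, -3.046]
force: [-0.6, -0.0, 0.2]
finger_gap: 0.0375
```

Request:
{"method": "drive_tool", "body": {
  "steps": [
    [[0,0,4,0,0.7],[1,-2,4,0,0.7],[2,-3,3,0,0.7],[2,-3,3,0,0.7],[2,-3,3,0,0.7]]
  ]
}}

```text
t: 50.0
eef_pos: [0.509, -0.017, 0.2419]
ee_rot: [1.525, 1.569, -0.067]
force: [0.8, 0.4, 0.3]
finger_gap: 0.0656
```

Request:
{"method": "drive_tool", "body": {
  "steps": [
    [[2,-3,3,0,0.7],[2,-3,3,0,0.7],[1,-3,3,0,0.7],[0,-2,0,0,0.7],[0,-2,0,0,0.7]]
  ]
}}

```text
t: 50.5
eef_pos: [0.5592, -0.1475, 0.3318]
ee_rot: [1.245, 1.568, -0.348]
force: [-0.3, 1.4, 0.1]
finger_gap: 0.0664
```

Request:
{"method": "drive_tool", "body": {
  "steps": [
    [[0,0,0,0,0.7],[0,0,0,0,0.7],[0,0,0,0,0.7],[0,0,0,0,0.7]]
  ]
}}

```text
t: 50.9
eef_pos: [0.5583, -0.145, 0.3301]
ee_rot: [3.11, 1.571, 1.519]
force: [-0.3, -0.0, -0.4]
finger_gap: 0.0667
```

Run:
```python
from h import *
import pickle
s=get_state();print(jaw(),s['eef_pos'])
c,im=shot('wrist','w15'); pickle.dump(c,open('w15.pkl','wb'))
ct,it=shot('top','t15')
print('bars',blobs(ct,it,(0,0,150),(179,40,255),.039,100,(200,230,300,330)))
hs=cv2.cvtColor(im,cv2.COLOR_BGR2HSV)
print('wood',blobs(c,im,(8,50,70),(25,200,255),.0,600))
print('pots top',blobs(ct,it,(0,60,0),(18,255,90),.068,60,(430,220,540,345)))
print('pots wr',blobs(c,im,(0,60,0),(18,255,90),.068,100))
```

```text
-91.14125828031996 [ 0.55825546 -0.14504723  0.33007712]
bars [{'px': [262.0, 282.0], 'c': (465.0, 92.6), 'L': 128.6, 'W': 23.8, 'yaw': -1.5}, {'px': [231.0, 276.0], 'c': (476.7, 162.8), 'L': 126.1, 'W': 23.5, 'yaw': -0.7}]
wood [{'px': [555.0, 276.0], 'c': (419.1, -509.9), 'L': 61.8, 'W': 61.4, 'yaw': -37.8}, {'px': [483.0, 249.0], 'c': (466.4, -391.5), 'L': 62.9, 'W': 60.9, 'yaw': 88.9}, {'px': [205.0, 228.0], 'c': (507.5, 24.4), 'L': 118.6, 'W': 20.3, 'yaw': 80.3}, {'px': [560.0, 197.0], 'c': (545.5, -494.0), 'L': 62.4, 'W': 61.4, 'yaw': 88.9}, {'px': [323.0, 240.0], 'c': (471.7, -150.7), 'L': 275.4, 'W': 98.3, 'yaw': 3.2}, {'px': [420.0, 140.0], 'c': (626.7, -288.8), 'L': 78.4, 'W': 76.9, 'yaw': 89.0}, {'px': [379.0, 25.0], 'c': (760.6, -225.4), 'L': 79.8, 'W': 69.5, 'yaw': 89.0}, {'px': [225.0, 105.0], 'c': (665.8, -20.8), 'L': 279.4, 'W': 112.9, 'yaw': -7.7}]
pots top [{'px': [462.0, 319.0], 'c': (388.4, -349.8), 'L': 54.5, 'W': 48.5, 'yaw': 71.7}, {'px': [507.0, 290.0], 'c': (449.2, -455.0), 'L': 58.0, 'W': 51.6, 'yaw': -52.6}, {'px': [463.0, 272.0], 'c': (489.4, -355.6), 'L': 53.2, 'W': 51.4, 'yaw': -35.0}, {'px': [500.0, 242.0], 'c': (556.9, -441.1), 'L': 58.3, 'W': 49.7, 'yaw': -89.7}]
pots wr [{'px': [462.0, 304.0], 'c': (415.3, -341.6), 'L': 68.2, 'W': 41.2, 'yaw': 88.7}, {'px': [543.0, 269.0], 'c': (462.3, -443.1), 'L': 91.1, 'W': 51.5, 'yaw': 52.4}, {'px': [324.0, 250.0], 'c': (494.0, -149.8), 'L': 51.2, 'W': 12.0, 'yaw': -86.8}, {'px': [472.0, 244.0], 'c': (497.8, -347.2), 'L': 76.1, 'W': 50.2, 'yaw': 55.2}, {'px': [547.0, 192.0], 'c': (564.0, -430.5), 'L': 83.9, 'W': 51.2, 'yaw': 68.3}, {'px': [210.0, 211.0], 'c': (545.5, -14.5), 'L': 93.4, 'W': 68.1, 'yaw': 58.1}, {'px': [390.0, 139.0], 'c': (629.8, -229.8), 'L': 61.6, 'W': 13.0, 'yaw': -0.9}, {'px': [243.0, 7.0], 'c': (774.8, -63.3), 'L': 84.4, 'W': 24.6, 'yaw': 70.6}]
```

View pics/w15.png

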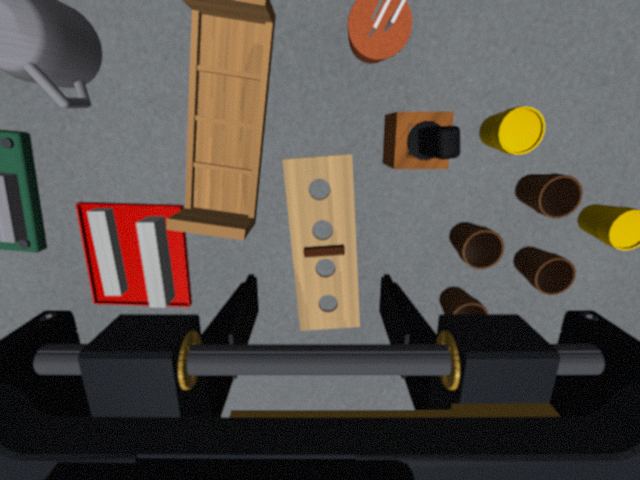

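Request:
{"method": "drive_tool", "body": {
  "steps": [
    [[0,2,0,0,0.7],[0.3,3,0,0,0.7],[0.3,3,0,0,0.7],[0,2.5,0,0,0.7],[0,1,0,0,0.7]]
  ]
}}

```text
t: 51.5
eef_pos: [0.5641, -0.0287, 0.3302]
ee_rot: [2.725, 1.57, 1.136]
force: [-0.4, -1.0, 0.6]
finger_gap: 0.0666
```

Request:
{"method": "drive_tool", "body": {
  "steps": [
    [[0,0,0,0,0.7],[0,0,0,0,0.7],[0,0,0,0,0.7],[0,0,0,0,0.7]]
  ]
}}

```text
t: 51.9
eef_pos: [0.5643, -0.0319, 0.3301]
ee_rot: [-0.518, 1.571, -2.111]
force: [-0.6, 0.0, -0.0]
finger_gap: 0.0664
```

Run:
```python
from h import *
import pickle
s=get_state();print(jaw(),s['eef_pos'])
c,im=shot('wrist','w16'); pickle.dump(c,open('w16.pkl','wb'))
X=[[x,y,.05] for x in (.49,.81) for y in (-.12,.06)]
p=proj(c,X); a=np.floor(p.min(0)-5).astype(int).clip(0); b=np.ceil(p.max(0)+5).astype(int); print(a,b)
g=im[a[1]:b[1],a[0]:b[0]]; k=min(800/g.shape[1],600/g.shape[0]); print(k); cv2.imwrite('pics/w16c.png',cv2.resize(g,None,fx=k,fy=k,interpolation=cv2.INTER_CUBIC))
```

```text
-91.2816054942911 [ 0.56427564 -0.03186403  0.33010468]
[224   0] [400 260]
2.3076923076923075
```

View pics/w16c.png

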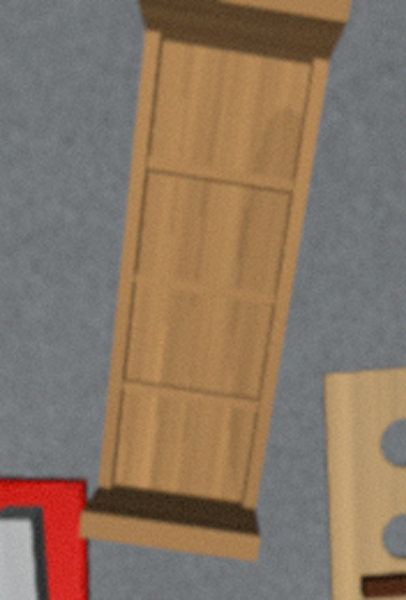

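Run:
```python
from h import *
import pickle
c=pickle.load(open('w16.pkl','rb')); k=2.3076923
f=lambda uv,z:(cast(c,np.array([(224+u/k,v/k) for u,v in uv]),z)*1000).round(1)
o=f([(80,536),(257,560)],.082); i=f([(87,510),(259,532)],.082); print('near outer',o.tolist(),o.mean(0),'inner',i.tolist())
fi=f([(143,0),(347,22)],.082); print('far inner',fi.tolist())
for n,uv in dict(c3=[(148,170),(292,190)],c2=[(134,279),(275,300)],c1=[(122,380),(258,402)]).items(): q=f(uv,.018); d=q[1]-q[0]; print(n,q.tolist(),q.mean(0),np.degrees(np.arctan2(*d[::-1]))+90)
r=f([(160,35),(113,487),(312,62),(247,504),(147,35),(101,490),(328,65),(258,508)],.022); print('rails',r.tolist())
for a in (0,2,4,6):
  d=r[a]-r[a+1]; print(np.degrees(np.arctan2(d[1],d[0])))
ctr=c2=None
for a,L in ((0,135),): 
  th=np.radians(-8.2); print('centre from near',o.mean(0)+135*np.array([np.cos(th),np.sin(th)]))
# mask: outer wood polygon
im=cv2.imread('pics/w16.png')
print('template',blobs(c,im,(8,50,70),(25,200,255),.006,600))
```

```text
near outer [[530.2, 43.4], [514.5, -51.4]] [522.35  -4.  ] inner [[544.5, 38.6], [530.3, -52.6]]
far inner [[777.9, -2.8], [767.3, -93.8]]
c3 [[717.9, 3.2], [706.1, -75.1]] [712.   -35.95] -8.570122015313387
c2 [[661.8, 13.8], [648.7, -65.8]] [655.25 -26.  ] -9.345559012191572
c1 [[606.0, 23.8], [591.4, -55.7]] [598.7  -15.95] -10.406288486507279
rails [[780.9, -6.4], [543.1, 32.4], [766.8, -84.9], [530.7, -48.3], [781.0, 0.3], [541.4, 39.8], [765.3, -93.3], [528.0, -55.0]]
-9.266854286254766
-8.811799403689864
-9.361469948271477
-9.168419891244755
centre from near [655.96979117 -23.25490605]
template [{'px': [569.0, 252.0], 'c': (467.4, -405.3), 'L': 61.9, 'W': 61.1, 'yaw': 12.1}, {'px': [297.0, 231.0], 'c': (508.1, 0.7), 'L': 114.3, 'W': 20.0, 'yaw': 80.6}, {'px': [398.0, 247.0], 'c': (473.9, -150.7), 'L': 272.0, 'W': 97.8, 'yaw': 3.3}, {'px': [517.0, 143.0], 'c': (626.0, -307.3), 'L': 77.3, 'W': 76.5, 'yaw': 89.1}, {'px': [476.0, 32.0], 'c': (761.0, -237.0), 'L': 81.2, 'W': 72.2, 'yaw': 89.1}, {'px': [316.0, 104.0], 'c': (668.0, -30.1), 'L': 282.9, 'W': 110.8, 'yaw': -8.8}]
```

Request:
{"method": "drive_tool", "body": {
  "steps": [
    [[-1.5,-3.5,0,-1.6,0.85],[-1.8,-3.6,0,-1.6,0.85],[-1.8,-3.6,0,-1.6,0.85],[-1.8,-3.6,0,-1.6,0.85],[-1.8,-3.6,0,-1.6,0.85]]
  ]
}}

```text
t: 52.45
eef_pos: [0.4762, -0.2117, 0.3303]
ee_rot: [1.008, 1.57, -0.725]
force: [0.1, -1.1, -0.2]
finger_gap: 0.0805
```

Request:
{"method": "drive_tool", "body": {
  "steps": [
    [[-1.8,-3.6,0,0,0.85],[-1.8,-3.6,0,0,0.85],[-1.8,-3.6,0,0,0.85],[-1.8,-3.6,0,0,0.85],[-1.8,-3.5,0,0,0.85]]
  ]
}}

```text
t: 52.95
eef_pos: [0.3859, -0.3908, 0.3303]
ee_rot: [0.741, 1.57, -0.992]
force: [0.9, -0.1, -0.2]
finger_gap: 0.0806
```

Request:
{"method": "drive_tool", "body": {
  "steps": [
    [[0,0,0,0,0.85],[0,0,0,0,0.85],[0,0,0,0,0.85],[0,0,0,0,0.85]]
  ]
}}

```text
t: 53.35
eef_pos: [0.3878, -0.3881, 0.3303]
ee_rot: [1.631, 1.571, -0.099]
force: [0.7, 0.0, -0.2]
finger_gap: 0.0806
```

```bash
cat > pots.py <<'E'
from h import *
s=get_state();print('jaw',jaw().round(2),s['eef_pos'].round(4))
c,im=shot('wrist','wp%d'%int(s['t']*10))
R=np.array(c['R']);o=-R.T@np.array(c['t'])
m=cv2.inRange(cv2.cvtColor(im,cv2.COLOR_BGR2HSV),np.array((0,70,0)),np.array((18,255,130))); m=cv2.morphologyEx(m,cv2.MORPH_CLOSE,np.ones((7,7),np.uint8))
for q in cv2.findContours(m,cv2.RETR_EXTERNAL,cv2.CHAIN_APPROX_NONE)[0]:
    if cv2.contourArea(q)<700: continue
    w=(cast(c,q,.068)*1000).astype(np.float32); (x,y),r=cv2.minEnclosingCircle(w)
    if r>45: continue
    d=np.array([x,y])/1000-o[:2]; b=.0105*d/(o[2]-.068)*1000
    print('pot',np.round([x+b[0],y+b[1]],1),'r',round(r,1),'bias',b.round(1),q.reshape(-1,2).mean(0).round())
E
python3 pots.py
```

```text
jaw -99.12 [ 0.3878 -0.3881  0.3303]
pot [ 386.1 -350.7] r 28.0 bias [-2.1  1.2] [290. 206.]
pot [ 450.2 -459.9] r 27.4 bias [-0.5 -1.4] [369. 140.]
pot [ 491.3 -356.4] r 27.1 bias [0.5 1.1] [279. 119.]
pot [ 559.7 -445.2] r 28.6 bias [ 2.1 -1.1] [345.  42.]
pot [ 604.9 -268.6] r 43.9 bias [3.2 3.2] [180.  21.]
```

Request:
{"method": "drive_tool", "body": {
  "steps": [
    [[3.6,-1.2,-2,0,0.85],[3.6,-1.2,-3,0,0.85],[3.6,-1.2,-3,0,0.85],[3.6,-1.2,-3,0,0.85],[2.8,-0.9,-3,0,0.85]]
  ]
}}

```text
t: 53.9
eef_pos: [0.5618, -0.4452, 0.1889]
ee_rot: [1.267, 1.57, -0.463]
force: [0.7, -0.8, 0.0]
finger_gap: 0.0804
```

Request:
{"method": "drive_tool", "body": {
  "steps": [
    [[0,0,-1,0,0.85],[0,0,0,0,0.85],[0,0,0,0,0.85],[0,0,0,0,0.85]]
  ]
}}

```text
t: 54.3
eef_pos: [0.5594, -0.4464, 0.1833]
ee_rot: [0.968, 1.567, -0.764]
force: [-0.5, -0.0, -0.9]
finger_gap: 0.0811
```

Request:
{"method": "drive_tool", "body": {
  "steps": [
    [[0.05,0.1,-3,0,0.85],[0,0,-4,0,0.85],[0,0,-3.5,0,0.85],[0,0,-2,0,0.85],[0,0,-0.8,0,0.85]]
  ]
}}

```text
t: 54.8
eef_pos: [0.5585, -0.4444, 0.0463]
ee_rot: [-2.127, 1.569, 2.425]
force: [-0.8, -1.1, 0.4]
finger_gap: 0.0807
```

Request:
{"method": "drive_tool", "body": {
  "steps": [
    [[0,0,0,0,0.85],[0,0,0,0,0.85],[0,0,0,0,0.4],[0,0,0,0,0.4],[0,0,0,0,0.4]]
  ]
}}

```text
t: 55.3
eef_pos: [0.5603, -0.4453, 0.0484]
ee_rot: [0.996, 1.569, -0.736]
force: [0.3, 0.6, 0.2]
finger_gap: 0.0624
```

Request:
{"method": "drive_tool", "body": {
  "steps": [
    [[0,0,0,0,0.4],[0,0,0,0,0.4],[0,0,1,0,0.4],[0,0,3,0,0.4],[0,0,4,0,0.4]]
  ]
}}

```text
t: 55.8
eef_pos: [0.5581, -0.4434, 0.1248]
ee_rot: [-2.164, 1.564, 2.387]
force: [1.6, -0.3, -1.3]
finger_gap: 0.0548
```

Request:
{"method": "drive_tool", "body": {
  "steps": [
    [[0,0,4.5,0,0.4],[0,0,4.5,0,0.4],[0.6,1.4,3,0,0.4],[1.5,3.3,0,0,0.4],[1.5,3.3,0,0,0.4]]
  ]
}}

```text
t: 56.3
eef_pos: [0.5963, -0.3649, 0.2499]
ee_rot: [1.17, 1.567, -0.563]
force: [-0.2, -0.7, -2.1]
finger_gap: 0.0544
```

Request:
{"method": "drive_tool", "body": {
  "steps": [
    [[1.5,3.3,0,0,0.4],[1.5,3.3,0,0,0.4],[1.5,3.3,0,0,0.4],[1.5,3.3,0,0,0.4],[1.5,3.3,0,0,0.4]]
  ]
}}

```text
t: 56.8
eef_pos: [0.671, -0.1983, 0.2473]
ee_rot: [-1.844, 1.57, 2.708]
force: [-0.5, 0.2, -0.7]
finger_gap: 0.0544
```

Request:
{"method": "drive_tool", "body": {
  "steps": [
    [[1.5,3.3,0,0,0.4],[1.5,3.3,0,0,0.4],[1.5,3.3,0,0,0.4],[1.5,3.3,0,0,0.4],[1.2,2.6,0,0,0.4]]
  ]
}}

```text
t: 57.3
eef_pos: [0.7431, -0.0397, 0.2472]
ee_rot: [-2.214, 1.57, 2.339]
force: [0.9, 0.6, -0.5]
finger_gap: 0.0545
```

Request:
{"method": "drive_tool", "body": {
  "steps": [
    [[0,0,-2,0,0.4],[0,0,-2,0,0.4],[0,0,0,0,0.4],[0,0,0,0,0.4],[0,0,0,0,0.4]]
  ]
}}

```text
t: 57.8
eef_pos: [0.7433, -0.0423, 0.2089]
ee_rot: [1.609, 1.569, -0.123]
force: [-0.9, -0.1, 0.2]
finger_gap: 0.0543
```

```bash
python3 m.py
```

```text
jaw -99.23 [ 0.7433 -0.0423  0.2089] F [-0.21 -0.1  -0.71] M [0.046 0.004 0.013] 0.054404949746973526
```

Request:
{"method": "drive_tool", "body": {
  "steps": [
    [[0.16,0.14,-2,0,0.4],[0,0,-3,0,0.4],[0,0,-3,0,0.4],[0,0,-2.5,0,0.4],[0,0,-2,0,0.4]]
  ]
}}

```text
t: 58.5
eef_pos: [0.7428, -0.0403, 0.0782]
ee_rot: [-1.546, 1.567, 3.006]
force: [-0.2, -0.1, -0.5]
finger_gap: 0.0545
```

Request:
{"method": "drive_tool", "body": {
  "steps": [
    [[0,0,-1,0,0.4],[0,0,-0.8,0,0.4],[0,0,0,0,0.4],[0,0,0,0,0.4],[0,0,0,0,0.4]]
  ]
}}

```text
t: 59.0
eef_pos: [0.7455, -0.0407, 0.066]
ee_rot: [1.614, 1.568, -0.117]
force: [-0.9, 0.3, -0.7]
finger_gap: 0.0546
```

Request:
{"method": "drive_tool", "body": {
  "steps": [
    [[0,0,-0.4,0,0.4],[0,0,-0.25,0,0.4],[0,0,0,0,0.4],[0,0,0,0,0.4],[0,0,0,0,0.4]]
  ]
}}

```text
t: 59.5
eef_pos: [0.7444, -0.0405, 0.0577]
ee_rot: [1.605, 1.571, -0.126]
force: [0.1, -0.1, 0.9]
finger_gap: 0.0544
```

```bash
python3 m.py
```

```text
jaw -99.21 [ 0.7444 -0.0405  0.0577] F [-0.28 -0.4   0.13] M [ 0.045 -0.041 -0.013] 0.05394899030274761
```

Request:
{"method": "drive_tool", "body": {
  "steps": [
    [[0,0,0,0,0.6],[0,0,0,0,0.8],[0,0,0,0,0.85],[0,0,0,0,0.85],[0,0,2,0,0.85]]
  ]
}}

```text
t: 60.2
eef_pos: [0.7417, -0.0402, 0.0742]
ee_rot: [-1.537, 1.564, 3.015]
force: [-1.0, 0.4, -0.6]
finger_gap: 0.0798
```

Request:
{"method": "drive_tool", "body": {
  "steps": [
    [[0,0,4,0,0.85],[0,0,4.5,0,0.85],[0,0,4.5,0,0.85],[0,0,4.5,0,0.85],[-0.5,-0.6,1,0,0.85]]
  ]
}}

```text
t: 60.7
eef_pos: [0.7423, -0.0464, 0.2735]
ee_rot: [1.619, 1.556, -0.112]
force: [-0.6, -0.2, 1.1]
finger_gap: 0.0806
```

Request:
{"method": "drive_tool", "body": {
  "steps": [
    [[-2.5,-3.1,0,0,0.85],[-2.5,-3.1,0,0,0.85],[-2.5,-3.1,0,0,0.85],[-2.5,-3.1,0,0,0.85],[-2.5,-3.1,0,0,0.85]]
  ]
}}

```text
t: 61.2
eef_pos: [0.6129, -0.2026, 0.2632]
ee_rot: [1.013, 1.57, -0.718]
force: [-0.6, -0.6, -0.3]
finger_gap: 0.0806
```

Request:
{"method": "drive_tool", "body": {
  "steps": [
    [[-2.5,-3.1,0,0,0.85],[-2.5,-3.1,0,0,0.85],[-2.5,-3.1,0,0,0.85],[-2.5,-3.1,0,0,0.85],[-2.4,-3.1,0,0,0.85]]
  ]
}}

```text
t: 61.7
eef_pos: [0.4888, -0.3575, 0.2633]
ee_rot: [0.938, 1.57, -0.793]
force: [0.3, -1.4, -0.0]
finger_gap: 0.0812
```

Request:
{"method": "drive_tool", "body": {
  "steps": [
    [[0,0,-3,0,0.85],[0,0,-3,0,0.85],[0,0,-1,0,0.85],[0,0,0,0,0.85],[0,0,0,0,0.85]]
  ]
}}

```text
t: 62.2
eef_pos: [0.4909, -0.3567, 0.1941]
ee_rot: [1.002, 1.569, -0.729]
force: [0.6, -0.4, -0.3]
finger_gap: 0.0809
```

```bash
python3 m.py; python3 pots.py
```

```text
jaw -99.18 [ 0.4914 -0.357   0.1949] F [ 0.02 -0.21  0.03] M [ 0.057  0.015 -0.015] 0.08063908954915835
jaw -99.18 [ 0.4912 -0.3569  0.1946]
pot [ 395.9 -353.6] r 35.2 bias [-6.3  0.6] [330. 322.]
pot [ 487.8 -178.5] r 27.5 bias [-3.1  6.7] [130. 263.]
pot [ 452.7 -456.1] r 35.6 bias [-4.3 -3.1] [433. 252.]
pot [ 490.  -356.6] r 29.1 bias [-3.   0.5] [319. 231.]
```

Request:
{"method": "drive_tool", "body": {
  "steps": [
    [[0,0,-4,0,0.85],[0,0,-4,0,0.85],[0,0,-4,0,0.85],[0,0,-2,0,0.85],[0,0,-0.6,0,0.85]]
  ]
}}

```text
t: 62.95
eef_pos: [0.4889, -0.3551, 0.0437]
ee_rot: [-2.118, 1.566, 2.434]
force: [-0.9, -0.0, -0.5]
finger_gap: 0.0807
```

Request:
{"method": "drive_tool", "body": {
  "steps": [
    [[0,0,0,0,0.85],[0,0,0,0,0.85],[0,0,0,0,0.4],[0,0,0,0,0.4],[0,0,0,0,0.4]]
  ]
}}

```text
t: 63.45
eef_pos: [0.4908, -0.357, 0.0477]
ee_rot: [1.012, 1.569, -0.719]
force: [-0.4, -0.2, 0.6]
finger_gap: 0.0625
```

Request:
{"method": "drive_tool", "body": {
  "steps": [
    [[0,0,0,0,0.4],[0,0,0,0,0.4],[0,0,1,0,0.4],[0,0,3,0,0.4],[0,0,4,0,0.4]]
  ]
}}

```text
t: 63.95
eef_pos: [0.4885, -0.3549, 0.1247]
ee_rot: [-2.141, 1.564, 2.41]
force: [0.6, -0.8, -1.8]
finger_gap: 0.0542
```

Request:
{"method": "drive_tool", "body": {
  "steps": [
    [[0,0,4.5,0,0.4],[0,0,4.5,0,0.4],[0.8,1.5,3,0,0.4],[1.8,3,0,0,0.4],[1.8,3,0,0,0.4]]
  ]
}}

```text
t: 64.45
eef_pos: [0.535, -0.2813, 0.2491]
ee_rot: [1.218, 1.568, -0.516]
force: [0.9, -0.1, -1.7]
finger_gap: 0.0543
```

Request:
{"method": "drive_tool", "body": {
  "steps": [
    [[1.8,3,0,0,0.4],[1.8,3,0,0,0.4],[1.8,3,0,0,0.4],[1.8,3,0,0,0.4],[1.8,3,0,0,0.4]]
  ]
}}

```text
t: 64.95
eef_pos: [0.6245, -0.13, 0.2466]
ee_rot: [-1.765, 1.57, 2.787]
force: [0.9, -0.4, -1.5]
finger_gap: 0.0543
```

Request:
{"method": "drive_tool", "body": {
  "steps": [
    [[1.8,3,0,0,0.4],[1.8,3,0,0,0.4],[1.8,3,0,0,0.4],[0.6,1,-2,0,0.4],[0,0,-2,0,0.4]]
  ]
}}

```text
t: 65.45
eef_pos: [0.6853, -0.0293, 0.207]
ee_rot: [1.964, 1.569, 0.235]
force: [-0.1, 0.4, -2.0]
finger_gap: 0.0544
```

Request:
{"method": "drive_tool", "body": {
  "steps": [
    [[0,0,0,0,0.4],[0,0,0,0,0.4],[0,0,0,0,0.4],[0,0,0,0,0.4]]
  ]
}}

```text
t: 65.85
eef_pos: [0.685, -0.0321, 0.2086]
ee_rot: [1.621, 1.568, -0.112]
force: [0.7, -0.1, -0.9]
finger_gap: 0.0543
```

```bash
python3 m.py
```

```text
jaw -99.24 [ 0.6847 -0.0318  0.2078] F [ 0.32  0.04 -1.15] M [ 0.011  0.031 -0.024] 0.054356140865226915
```

Request:
{"method": "drive_tool", "body": {
  "steps": [
    [[0.04,0.05,-3,0,0.4],[0,0,-3,0,0.4],[0,0,-3,0,0.4],[0,0,-2.5,0,0.4],[0,0,-1.5,0,0.4]]
  ]
}}

```text
t: 66.55
eef_pos: [0.6834, -0.031, 0.074]
ee_rot: [-1.534, 1.567, 3.017]
force: [-0.2, 0.1, -2.7]
finger_gap: 0.0543
```

Request:
{"method": "drive_tool", "body": {
  "steps": [
    [[0,0,-1,0,0.4],[0,0,-0.4,0,0.4],[0,0,-0.2,0,0.4],[0,0,-0.2,0,0.4],[0,0,-0.1,0,0.4]]
  ]
}}

```text
t: 67.05
eef_pos: [0.6855, -0.0311, 0.0588]
ee_rot: [1.604, 1.569, -0.127]
force: [-0.1, -0.6, -1.2]
finger_gap: 0.0541
```

Request:
{"method": "drive_tool", "body": {
  "steps": [
    [[0,0,0,0,0.4],[0,0,0,0,0.4],[0,0,0,0,0.4]]
  ]
}}

```text
t: 67.35
eef_pos: [0.685, -0.031, 0.058]
ee_rot: [1.682, 1.57, -0.05]
force: [0.6, 0.1, -1.6]
finger_gap: 0.0542
```

Request:
{"method": "drive_tool", "body": {
  "steps": [
    [[0,0,0,0,0.6],[0,0,0,0,0.8],[0,0,0,0,0.85],[0,0,0,0,0.85],[0,0,2,0,0.85]]
  ]
}}

```text
t: 67.85
eef_pos: [0.6823, -0.0308, 0.0744]
ee_rot: [-1.531, 1.564, 3.021]
force: [0.1, -0.2, 0.6]
finger_gap: 0.0799
```

Request:
{"method": "drive_tool", "body": {
  "steps": [
    [[0,0,4,0,0.85],[0,0,4.5,0,0.85],[0,0,4.5,0,0.85],[0,0,4.5,0,0.85],[-0.5,-1,1,0,0.85]]
  ]
}}

```text
t: 68.35
eef_pos: [0.6827, -0.0407, 0.2711]
ee_rot: [1.625, 1.558, -0.105]
force: [0.3, 0.4, 0.4]
finger_gap: 0.0808
```

Request:
{"method": "drive_tool", "body": {
  "steps": [
    [[-1.8,-3.3,0,0,0.85],[-1.8,-3.3,0,0,0.85],[-1.8,-3.3,0,0,0.85],[-1.8,-3.3,0,0,0.85],[-1.8,-3.3,0,0,0.85]]
  ]
}}

```text
t: 68.85
eef_pos: [0.5884, -0.2073, 0.2617]
ee_rot: [-1.684, 1.57, 2.868]
force: [0.6, -0.5, -0.3]
finger_gap: 0.081
```

Request:
{"method": "drive_tool", "body": {
  "steps": [
    [[-1.8,-3.3,0,0,0.85],[-1.8,-3.3,0,0,0.85],[-1.8,-3.3,0,0,0.85],[-1.8,-3.3,0,0,0.85],[-1.8,-3.3,0,0,0.85]]
  ]
}}

```text
t: 69.35
eef_pos: [0.4983, -0.3722, 0.2617]
ee_rot: [-2.046, 1.57, 2.505]
force: [-0.5, 0.2, -0.5]
finger_gap: 0.0804
```

Request:
{"method": "drive_tool", "body": {
  "steps": [
    [[-1.8,-3.3,0,0,0.85],[-1.8,-3.3,0,0,0.85],[-1.4,-2.3,-2,0,0.85],[0,0,-3,0,0.85],[0,0,-2,0,0.85]]
  ]
}}

```text
t: 69.85
eef_pos: [0.448, -0.4604, 0.1896]
ee_rot: [-2.272, 1.568, 2.278]
force: [0.4, 0.6, -0.9]
finger_gap: 0.0807
```

Request:
{"method": "drive_tool", "body": {
  "steps": [
    [[0,0,0,0,0.85],[0,0,0,0,0.85],[0,0,0,0,0.85],[0,0,0,0,0.85]]
  ]
}}

```text
t: 70.25
eef_pos: [0.4505, -0.4606, 0.1947]
ee_rot: [0.842, 1.568, -0.889]
force: [-0.7, -0.1, 0.2]
finger_gap: 0.0815
```

```bash
python3 m.py; python3 pots.py
```

```text
jaw -99.18 [ 0.4502 -0.4603  0.1938] F [0.05 0.18 0.09] M [ 0.032  0.014 -0.002] 0.08080257644997474
jaw -99.19 [ 0.4501 -0.4602  0.1935]
pot [ 481.3 -193.7] r 27.4 bias [-1.9  9.9] [ 25. 241.]
pot [ 450.3 -458.9] r 29.3 bias [-3.   0.5] [317. 230.]
```

Request:
{"method": "drive_tool", "body": {
  "steps": [
    [[0,0.05,-4,0,0.85],[0,0,-4,0,0.85],[0,0,-4,0,0.85],[0,0,-2,0,0.85],[0,0,-0.5,0,0.85]]
  ]
}}

```text
t: 71.0
eef_pos: [0.4481, -0.4575, 0.0438]
ee_rot: [-2.291, 1.564, 2.261]
force: [-1.0, 0.4, -0.8]
finger_gap: 0.0811
```

Request:
{"method": "drive_tool", "body": {
  "steps": [
    [[0,0,0,0,0.85],[0,0,0,0,0.85],[0,0,0,0,0.4],[0,0,0,0,0.4],[0,0,0,0,0.4]]
  ]
}}

```text
t: 71.5
eef_pos: [0.4502, -0.46, 0.0488]
ee_rot: [0.856, 1.569, -0.875]
force: [0.4, 0.1, 0.7]
finger_gap: 0.0624
```

Request:
{"method": "drive_tool", "body": {
  "steps": [
    [[0,0,0,0,0.4],[0,0,0,0,0.4],[0,0,1,0,0.4],[0,0,3,0,0.4],[0,0,4,0,0.4]]
  ]
}}

```text
t: 72.0
eef_pos: [0.4483, -0.4578, 0.1257]
ee_rot: [-2.283, 1.564, 2.269]
force: [0.7, -0.8, -1.2]
finger_gap: 0.0538
```

Request:
{"method": "drive_tool", "body": {
  "steps": [
    [[0,0,4.5,0,0.4],[0,0,4.5,0,0.4],[0.6,1.5,3,0,0.4],[1.35,3.4,0,0,0.4],[1.35,3.4,0,0,0.4]]
  ]
}}

```text
t: 72.5
eef_pos: [0.4832, -0.3765, 0.2501]
ee_rot: [1.027, 1.567, -0.706]
force: [0.7, 0.2, -0.9]
finger_gap: 0.0539
```

Request:
{"method": "drive_tool", "body": {
  "steps": [
    [[1.35,3.4,0,0,0.4],[1.35,3.4,0,0,0.4],[1.35,3.4,0,0,0.4],[1.35,3.4,0,0,0.4],[1.35,3.4,0,0,0.4]]
  ]
}}

```text
t: 73.0
eef_pos: [0.5503, -0.205, 0.2478]
ee_rot: [-1.707, 1.571, 2.844]
force: [-0.2, -0.2, -1.4]
finger_gap: 0.0541
```

Request:
{"method": "drive_tool", "body": {
  "steps": [
    [[1.35,3.4,0,0,0.4],[1.35,3.4,0,0,0.4],[1.35,3.4,0,0,0.4],[1.35,3.4,0,0,0.4],[1.35,3.4,0,0,0.4]]
  ]
}}

```text
t: 73.5
eef_pos: [0.6178, -0.035, 0.2478]
ee_rot: [-1.112, 1.571, -2.843]
force: [0.3, -0.2, -0.8]
finger_gap: 0.054
```

Request:
{"method": "drive_tool", "body": {
  "steps": [
    [[0.8,1.5,-2,0,0.4],[0,0,-2,0,0.4],[0,0,0,0,0.4],[0,0,0,0,0.4],[0,0,0,0,0.4]]
  ]
}}

```text
t: 74.0
eef_pos: [0.6263, -0.0221, 0.2092]
ee_rot: [1.591, 1.569, -0.141]
force: [0.5, -0.1, -1.3]
finger_gap: 0.0537
```

```bash
python3 m.py
```

```text
jaw -99.25 [ 0.6263 -0.0221  0.2092] F [ 0.35 -0.01 -0.94] M [ 0.047  0.024 -0.   ] 0.05386884375554419
```

Request:
{"method": "drive_tool", "body": {
  "steps": [
    [[-0.04,0.04,-3,0,0.4],[0,0,-3,0,0.4],[0,0,-3,0,0.4],[0,0,-2.5,0,0.4],[0,0,-1.5,0,0.4]]
  ]
}}

```text
t: 74.7
eef_pos: [0.6242, -0.0212, 0.0755]
ee_rot: [-1.532, 1.568, 3.019]
force: [-0.6, 0.4, -1.5]
finger_gap: 0.0546
```

Request:
{"method": "drive_tool", "body": {
  "steps": [
    [[0,0,-1,0,0.4],[0,0,-0.4,0,0.4],[0,0,-0.3,0,0.4],[0,0,-0.2,0,0.4],[0,0,-0.1,0,0.4]]
  ]
}}

```text
t: 75.2
eef_pos: [0.626, -0.0212, 0.0586]
ee_rot: [1.631, 1.569, -0.101]
force: [0.7, -0.0, -0.8]
finger_gap: 0.0541
```

Request:
{"method": "drive_tool", "body": {
  "steps": [
    [[0,0,0,0,0.4],[0,0,0,0,0.4],[0,0,0,0,0.4]]
  ]
}}

```text
t: 75.5
eef_pos: [0.6258, -0.0212, 0.0583]
ee_rot: [1.588, 1.57, -0.143]
force: [-0.4, 0.4, -0.4]
finger_gap: 0.054
```

Request:
{"method": "drive_tool", "body": {
  "steps": [
    [[0,0,0,0,0.6],[0,0,0,0,0.8],[0,0,0,0,0.85],[0,0,0,0,0.85],[0,0,2,0,0.85]]
  ]
}}

```text
t: 76.0
eef_pos: [0.6228, -0.0209, 0.0745]
ee_rot: [-1.522, 1.564, 3.03]
force: [0.4, 0.6, -0.2]
finger_gap: 0.0795
```

Request:
{"method": "drive_tool", "body": {
  "steps": [
    [[0,0,4,0,0.85],[0,0,4.5,0,0.85],[0,0,4.5,0,0.85],[0,0,4.5,0,0.85],[-0.4,-0.5,1,0,0.85]]
  ]
}}

```text
t: 76.5
eef_pos: [0.6243, -0.0262, 0.2705]
ee_rot: [1.621, 1.559, -0.11]
force: [0.0, 0.8, -0.0]
finger_gap: 0.0808
```

Request:
{"method": "drive_tool", "body": {
  "steps": [
    [[-2.15,-2.95,0,0,0.85],[-2.15,-2.95,0,0,0.85],[-2.15,-2.95,0,0,0.85],[-2.15,-2.95,0,0,0.85],[-2.15,-2.95,0,0,0.85]]
  ]
}}

```text
t: 77.0
eef_pos: [0.5124, -0.1746, 0.2616]
ee_rot: [-1.719, 1.57, 2.833]
force: [0.5, -1.5, -0.3]
finger_gap: 0.0808
```

Request:
{"method": "drive_tool", "body": {
  "steps": [
    [[-2.15,-2.95,0,0,0.85],[-2.15,-2.95,0,0,0.85],[-2.15,-2.95,0,0,0.85],[-2.15,-2.95,0,0,0.85],[-2.15,-2.95,0,0,0.85]]
  ]
}}

```text
t: 77.5
eef_pos: [0.4049, -0.322, 0.2617]
ee_rot: [-2.14, 1.57, 2.412]
force: [0.9, 0.1, -0.2]
finger_gap: 0.0807
```

Request:
{"method": "drive_tool", "body": {
  "steps": [
    [[-2.1,-2.9,-2,0,0.85],[0,0,-3,0,0.85],[0,0,-2,0,0.85],[0,0,0,0,0.85],[0,0,0,0,0.85]]
  ]
}}

```text
t: 78.0
eef_pos: [0.3851, -0.3499, 0.1923]
ee_rot: [-2.256, 1.57, 2.296]
force: [0.1, 0.1, 0.6]
finger_gap: 0.0807
```

Request:
{"method": "drive_tool", "body": {
  "steps": [
    [[0,0,0,0,0.85],[0,0,0,0,0.85],[0,0,0,0,0.85],[0,0,0,0,0.85]]
  ]
}}

```text
t: 78.4
eef_pos: [0.3857, -0.3503, 0.1934]
ee_rot: [0.849, 1.569, -0.882]
force: [-0.4, -0.4, 0.3]
finger_gap: 0.0809
```

```bash
python3 m.py; python3 pots.py
```

```text
jaw -99.19 [ 0.3854 -0.3502  0.1929] F [ 0.01 -0.08  0.22] M [ 0.027  0.007 -0.016] 0.0807620350152823
jaw -99.2 [ 0.3854 -0.3501  0.1928]
pot [ 386.4 -351.3] r 29.2 bias [-2.9  0.4] [320. 228.]
pot [ 473.9 -177.9] r 27.5 bias [0.2 6.6] [101. 162.]
```

Request:
{"method": "drive_tool", "body": {
  "steps": [
    [[0.08,-0.1,-4,0,0.85],[0,0,-4,0,0.85],[0,0,-4,0,0.85],[0,0,-2,0,0.85],[0,0,-0.45,0,0.85]]
  ]
}}

```text
t: 79.15
eef_pos: [0.3843, -0.3491, 0.0447]
ee_rot: [-2.25, 1.564, 2.301]
force: [-0.9, 0.4, 0.4]
finger_gap: 0.0809
```

Request:
{"method": "drive_tool", "body": {
  "steps": [
    [[0,0,0,0,0.85],[0,0,0,0,0.85],[0,0,0,0,0.4],[0,0,0,0,0.4],[0,0,0,0,0.4]]
  ]
}}

```text
t: 79.65
eef_pos: [0.3866, -0.3516, 0.0492]
ee_rot: [0.904, 1.569, -0.827]
force: [-0.0, -0.2, -0.3]
finger_gap: 0.0621
```

Request:
{"method": "drive_tool", "body": {
  "steps": [
    [[0,0,0,0,0.4],[0,0,0,0,0.4],[0,0,1,0,0.4],[0,0,3,0,0.4],[0,0,4,0,0.4]]
  ]
}}

```text
t: 80.15
eef_pos: [0.3847, -0.3495, 0.1269]
ee_rot: [-2.249, 1.565, 2.303]
force: [-0.2, -0.0, -0.2]
finger_gap: 0.0545
```

Request:
{"method": "drive_tool", "body": {
  "steps": [
    [[0,0,4.5,0,0.4],[0,0,4.5,0,0.4],[0.7,1.3,3,0,0.4],[1.5,2.8,0,0,0.4],[1.5,2.8,0,0,0.4]]
  ]
}}

```text
t: 80.65
eef_pos: [0.4238, -0.282, 0.2506]
ee_rot: [1.074, 1.567, -0.659]
force: [-0.1, 0.5, -1.5]
finger_gap: 0.0548
```

Request:
{"method": "drive_tool", "body": {
  "steps": [
    [[1.5,2.8,0,0,0.4],[1.5,2.8,0,0,0.4],[1.5,2.8,0,0,0.4],[1.5,2.8,0,0,0.4],[1.5,2.8,0,0,0.4]]
  ]
}}

```text
t: 81.15
eef_pos: [0.4983, -0.1408, 0.2485]
ee_rot: [-1.379, 1.571, -3.111]
force: [0.4, -0.2, -0.5]
finger_gap: 0.0541
```

Request:
{"method": "drive_tool", "body": {
  "steps": [
    [[1.5,2.8,0,0,0.4],[1.5,2.8,0,0,0.4],[1.5,2.8,0,0,0.4],[1.5,2.8,0,0,0.4],[0.9,1.8,0,0,0.4]]
  ]
}}

```text
t: 81.65
eef_pos: [0.5676, -0.0102, 0.2484]
ee_rot: [-2.679, 1.57, 1.874]
force: [-0.7, -0.7, -0.5]
finger_gap: 0.0544
```

Request:
{"method": "drive_tool", "body": {
  "steps": [
    [[0,0,-2,0,0.4],[0,0,-2,0,0.4],[0,0,0,0,0.4],[0,0,0,0,0.4],[0,0,0,0,0.4]]
  ]
}}

```text
t: 82.15
eef_pos: [0.5678, -0.0123, 0.2097]
ee_rot: [1.627, 1.569, -0.105]
force: [1.4, 0.4, -0.8]
finger_gap: 0.0541
```

```bash
python3 m.py
```

```text
jaw -99.22 [ 0.5677 -0.0124  0.2096] F [ 0.4   0.31 -0.69] M [ 0.055  0.033 -0.029] 0.05408422853744252
```

Request:
{"method": "drive_tool", "body": {
  "steps": [
    [[-0.07,0.03,-3,0,0.4],[0,0,-3,0,0.4],[0,0,-3,0,0.4],[0,0,-2.5,0,0.4],[0,0,-1.5,0,0.4]]
  ]
}}

```text
t: 82.85
eef_pos: [0.5654, -0.0118, 0.0761]
ee_rot: [-1.533, 1.568, 3.019]
force: [-0.1, -0.5, -1.5]
finger_gap: 0.0544
```

Request:
{"method": "drive_tool", "body": {
  "steps": [
    [[0,0,-1,0,0.4],[0,0,-0.4,0,0.4],[0,0,-0.3,0,0.4],[0,0,-0.2,0,0.4],[0,0,-0.1,0,0.4]]
  ]
}}

```text
t: 83.35
eef_pos: [0.5671, -0.0119, 0.059]
ee_rot: [1.622, 1.569, -0.11]
force: [0.1, -0.3, -0.4]
finger_gap: 0.0542
```

Request:
{"method": "drive_tool", "body": {
  "steps": [
    [[0,0,0,0,0.4],[0,0,0,0,0.4],[0,0,0,0,0.4]]
  ]
}}

```text
t: 83.65
eef_pos: [0.5668, -0.0119, 0.0587]
ee_rot: [1.642, 1.57, -0.089]
force: [0.4, -0.2, 0.4]
finger_gap: 0.0546
```

Request:
{"method": "drive_tool", "body": {
  "steps": [
    [[0,0,0,0,0.6],[0,0,0,0,0.8],[0,0,0,0,0.85],[0,0,0,0,0.85],[0,0,2,0,0.85]]
  ]
}}

```text
t: 84.15
eef_pos: [0.5639, -0.0115, 0.0753]
ee_rot: [-1.526, 1.564, 3.026]
force: [-0.0, -0.2, -0.2]
finger_gap: 0.0795
```

Request:
{"method": "drive_tool", "body": {
  "steps": [
    [[0,0,4,0,0.5],[0,0,4.5,0,0.5],[0,0,4.5,0,0.5],[0,0,4.5,0,0.5],[0,0,4,0,0.5]]
  ]
}}

```text
t: 84.65
eef_pos: [0.5665, -0.0118, 0.2959]
ee_rot: [1.623, 1.569, -0.109]
force: [0.3, 0.6, 0.3]
finger_gap: 0.0494
```

Request:
{"method": "drive_tool", "body": {
  "steps": [
    [[0,-2,3,0,0.5],[0,0,0,0,0.5],[0,0,0,0,0.5],[0,0,0,0,0.5],[0,0,0,0,0.5]]
  ]
}}

```text
t: 85.15
eef_pos: [0.5657, -0.0314, 0.3207]
ee_rot: [-1.596, 1.567, 2.957]
force: [0.1, 0.2, -0.3]
finger_gap: 0.0474
```

Run:
```python
from h import *
import pickle
s=get_state();print(jaw(),s['eef_pos'])
c,im=shot('wrist','w17'); pickle.dump(c,open('w17.pkl','wb'))
o=-np.array(c['R']).T@np.array(c['t'])
m=cv2.inRange(cv2.cvtColor(im,cv2.COLOR_BGR2HSV),np.array((0,60,0)),np.array((20,255,85)))
for b in [(566.7,-12.1),(625.9,-21.7),(685.1,-31.3),(744.3,-40.9)]:
  ys,xs=np.where(m>0); w=cast(c,np.c_[xs,ys],.078)*1000
  d=w-np.array(b); k=np.hypot(*d.T)<29; mu=w[k].mean(0); print(b,k.sum(),(w[k].min(0)+w[k].max(0))/2,'span',np.ptp(w[k],axis=0).round(1),'mean',mu.round(1))
print('template',blobs(c,im,(8,50,70),(25,200,255),.006,4000))
print('rib',blobs(c,im,(0,80,0),(18,255,100),.018,200))
p=proj(c,[[x,y,.05] for x in (.49,.81) for y in (-.25,.06)]); a=np.floor(p.min(0)-5).astype(int).clip(0); e=np.ceil(p.max(0)+5).astype(int)
g=im[a[1]:e[1],a[0]:e[0]]; k=min(800/g.shape[1],600/g.shape[0]); print(a,k); cv2.imwrite('pics/w17c.png',cv2.resize(g,None,fx=k,fy=k,interpolation=cv2.INTER_CUBIC))
```

```text
-99.18101337224036 [ 0.56565355 -0.03135784  0.32068013]
(566.7, -12.1) 1327 [566.80544155 -11.60966598] span [57.4 51.4] mean [567.3 -12. ]
(625.9, -21.7) 1389 [626.54569522 -20.49596898] span [48.3 49. ] mean [626.6 -20.4]
(685.1, -31.3) 1574 [685.44413131 -30.85355692] span [48.7 49.2] mean [685.4 -31.2]
(744.3, -40.9) 1888 [744.10253998 -40.40913451] span [57.3 49.9] mean [742.9 -40.5]
template [{'px': [410.0, 230.0], 'c': (475.9, -150.3), 'L': 267.9, 'W': 98.2, 'yaw': 3.2}, {'px': [303.0, 107.0], 'c': (659.0, -23.6), 'L': 282.6, 'W': 112.1, 'yaw': -9.2}]
rib [{'px': [411.0, 243.0], 'c': (476.3, -149.6), 'L': 58.7, 'W': 14.5, 'yaw': -86.7}, {'px': [303.0, 226.0], 'c': (528.0, -1.5), 'L': 106.5, 'W': 18.8, 'yaw': 80.8}, {'px': [302.0, 200.0], 'c': (558.0, -7.4), 'L': 62.5, 'W': 56.4, 'yaw': -9.2}, {'px': [301.0, 153.0], 'c': (623.3, -17.0), 'L': 57.8, 'W': 56.1, 'yaw': 80.8}, {'px': [478.0, 119.0], 'c': (627.9, -245.8), 'L': 70.8, 'W': 33.6, 'yaw': -0.8}, {'px': [301.0, 97.0], 'c': (690.5, -28.9), 'L': 57.7, 'W': 55.9, 'yaw': 80.8}, {'px': [435.0, 27.0], 'c': (740.5, -199.5), 'L': 60.0, 'W': 26.9, 'yaw': 37.1}, {'px': [301.0, 23.0], 'c': (758.6, -40.4), 'L': 107.0, 'W': 73.2, 'yaw': 80.8}]
[193   0] 2.2222222222222223
```

View pics/w17c.png

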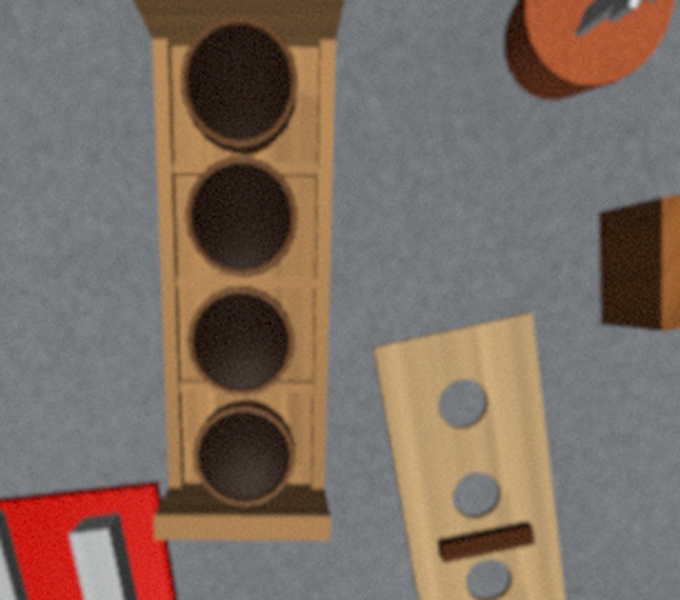

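Request:
{"method": "drive_tool", "body": {
  "steps": [
    [[-0.7,-0.9,0,7.9,0.5],[-0.7,-0.9,0,7.9,0.5],[-0.7,-0.9,0,7.9,0.5],[-0.7,-0.9,0,7.9,0.5],[-0.7,-0.9,0,7.9,0.5]]
  ]
}}

```text
t: 85.7
eef_pos: [0.5309, -0.0768, 0.3219]
ee_rot: [-2.362, 1.569, 2.885]
force: [-0.1, -0.6, 0.6]
finger_gap: 0.0474
```

Request:
{"method": "drive_tool", "body": {
  "steps": [
    [[-0.7,-0.9,0,7.9,0.5],[-0.7,-0.9,0,7.9,0.5],[-0.7,-0.9,0,7.9,0.5],[-0.7,-0.9,0,7.9,0.5],[-0.7,-0.9,0,7.9,0.5]]
  ]
}}

```text
t: 86.2
eef_pos: [0.4959, -0.1218, 0.3219]
ee_rot: [3.127, 1.569, 2.78]
force: [-0.0, 0.1, -0.3]
finger_gap: 0.0473
```

Request:
{"method": "drive_tool", "body": {
  "steps": [
    [[-0.7,-0.9,-2,7.9,0.5],[-0.7,-0.9,-2,7.9,0.5],[-0.6,-1.1,-2,7.6,0.5],[0,0,-2,0,0.5],[0,0,0,0,0.5]]
  ]
}}

```text
t: 86.7
eef_pos: [0.4743, -0.15, 0.2387]
ee_rot: [2.665, 1.563, 2.72]
force: [0.1, -0.3, -0.8]
finger_gap: 0.0477
```

Request:
{"method": "drive_tool", "body": {
  "steps": [
    [[0,0,0,0,0.4],[0,0,0,0,0.4],[0,0,0,0,0.4]]
  ]
}}

```text
t: 87.0
eef_pos: [0.4772, -0.1509, 0.2446]
ee_rot: [-0.458, 1.569, -0.402]
force: [0.1, -0.3, -1.0]
finger_gap: 0.0384
```

Run:
```python
from h import *
import pickle
c=pickle.load(open('w17.pkl','rb')); k=2.2222222
q=cast(c,np.array([(193+u/k,v/k) for u,v in [(154,540),(330,541),(155,514),(328,514)]]),.082)*1000
d=q[1]-q[0]; print('near outer',q.round(1).tolist(),np.hypot(*d),np.degrees(np.arctan2(*d[::-1]))+90, q[:2].mean(0)+135*np.array([.987,-.16]))
print(jaw(),get_state()['eef_pos'])
c,im=shot('wrist','w18'); pickle.dump(c,open('w18.pkl','wb'))
print('template',blobs(c,im,(8,50,70),(25,200,255),.006,4000))
print('rib',blobs(c,im,(0,80,0),(18,255,100),.018,200))
```

```text
near outer [[529.6, 44.5], [513.6, -51.0], [544.1, 40.8], [529.1, -52.1]] 96.81123758759702 -9.534231286590455 [654.84872888 -24.85748274]
3.220573599650764 [ 0.47720401 -0.15085309  0.2445931 ]
template [{'px': [316.0, 203.0], 'c': (474.3, -150.9), 'L': 271.6, 'W': 97.5, 'yaw': 3.2}, {'px': [509.0, 101.0], 'c': (692.1, -19.3), 'L': 339.4, 'W': 121.4, 'yaw': -9.8}]
rib [{'px': [445.0, 304.0], 'c': (645.4, -259.6), 'L': 111.2, 'W': 61.4, 'yaw': -8.8}, {'px': [538.0, 268.0], 'c': (745.8, -210.7), 'L': 72.7, 'W': 61.4, 'yaw': 61.5}, {'px': [316.0, 206.0], 'c': (474.3, -149.7), 'L': 59.6, 'W': 11.7, 'yaw': -86.8}, {'px': [526.0, 103.0], 'c': (689.8, -33.4), 'L': 288.3, 'W': 100.7, 'yaw': -6.6}, {'px': [374.0, 53.0], 'c': (523.2, 0.9), 'L': 108.3, 'W': 46.9, 'yaw': -83.5}]
```

Request:
{"method": "drive_tool", "body": {
  "steps": [
    [[-0.3,0.03,-4,0,0.4],[0,0,-4,0,0.4],[0,0,-4,0,0.4],[0,0,-4,0,0.4],[0,0,-3,0,0.4]]
  ]
}}

```text
t: 87.55
eef_pos: [0.4729, -0.1501, 0.0513]
ee_rot: [2.631, 1.57, 2.686]
force: [-0.1, -0.5, -0.3]
finger_gap: 0.0379
```

Request:
{"method": "drive_tool", "body": {
  "steps": [
    [[0,0,-2,0,0.4],[0,0,-0.5,0,0.4],[0,0,0,0,0.4],[0,0,0,0,0.4],[0,0,0,0,0.4]]
  ]
}}

```text
t: 88.05
eef_pos: [0.4749, -0.1511, 0.03]
ee_rot: [-0.465, 1.567, -0.409]
force: [-0.2, 0.0, -0.5]
finger_gap: 0.038
```

```bash
python3 m.py
```

```text
jaw 3.2 [ 0.4742 -0.1508  0.0293] F [-0.11 -0.27  0.13] M [-0.038 -0.095 -0.006] 0.038156552806528785
```

Lower to z ≈ 0.0188, grip, lift, and carry over the carrier.

Request:
{"method": "drive_tool", "body": {
  "steps": [
    [[0,0,-0.6,0,0.4],[0,0,-0.4,0,0.4],[0,0,0,0,0.4],[0,0,0,0,0.4],[0,0,0,0,0.4]]
  ]
}}

```text
t: 88.75
eef_pos: [0.4733, -0.1504, 0.0179]
ee_rot: [2.695, 1.57, 2.751]
force: [0.4, -0.9, 0.6]
finger_gap: 0.0378
```

Request:
{"method": "drive_tool", "body": {
  "steps": [
    [[0,0,0,0,0.05],[0,0,0,0,0.05],[0,0,0,0,0.05],[0,0,0,0,0.05],[0,0,0,0,0.05]]
  ]
}}

```text
t: 89.25
eef_pos: [0.4736, -0.1506, 0.0182]
ee_rot: [-0.295, 1.57, -0.24]
force: [0.5, 0.7, 0.0]
finger_gap: 0.0137
```

```bash
python3 m.py
```

```text
jaw 3.19 [ 0.4736 -0.1505  0.0182] F [ 0.54  0.25 -0.19] M [-0.024 -0.219  0.015] 0.01340790593424553
```

Request:
{"method": "drive_tool", "body": {
  "steps": [
    [[0,0,1,0,0.05],[0,0,2,0,0.05],[0,0,3,0,0.05],[0,0,4,0,0.05],[0,0,4,0,0.05]]
  ]
}}

```text
t: 89.95
eef_pos: [0.4725, -0.1502, 0.1592]
ee_rot: [2.714, 1.569, 2.769]
force: [1.4, -1.1, -1.6]
finger_gap: 0.0137
```

Request:
{"method": "drive_tool", "body": {
  "steps": [
    [[0,0,3,0,0.05],[0,0,2,0,0.05],[0,0,0,0,0.05],[0,0,0,0,0.05],[0,0,0,0,0.05]]
  ]
}}

```text
t: 90.45
eef_pos: [0.4723, -0.15, 0.206]
ee_rot: [2.682, 1.567, 2.738]
force: [0.5, -0.1, -1.4]
finger_gap: 0.0136
```

```bash
python3 m.py
python3 - <<'E'
from h import *
s=get_state(); 
c,im=shot('wrist','w19'); z=s['eef_pos'][2]-.0125
for dz in (0,): print('template',[b for b in blobs(c,im,(8,50,70),(25,200,255),z,3000)])
print('rib',[b for b in blobs(c,im,(0,80,0),(18,255,100),z+.012,100) if abs(b['L']-60)<20])
E
```

```text
jaw 3.19 [ 0.4726 -0.1502  0.2063] F [-0.12 -0.05 -1.94] M [-0.01  -0.093 -0.033] 0.013928963183240212
template [{'px': [358.0, 274.0], 'c': (492.0, -141.5), 'L': 313.4, 'W': 82.6, 'yaw': 3.3}, {'px': [515.0, 97.0], 'c': (564.9, -43.7), 'L': 142.0, 'W': 53.2, 'yaw': -9.9}]
rib [{'px': [317.0, 300.0], 'c': (472.3, -146.9), 'L': 58.5, 'W': 16.6, 'yaw': -87.6}, {'px': [389.0, 62.0], 'c': (497.9, -35.7), 'L': 47.5, 'W': 11.5, 'yaw': 83.3}]
```

Request:
{"method": "drive_tool", "body": {
  "steps": [
    [[1.6,1.1,0,-1,0.05],[2.5,1.7,0,-1.8,0.05],[2.5,1.7,0,-1.8,0.05],[2.5,1.7,0,-1.8,0.05],[2.5,1.7,0,-1.8,0.05]]
  ]
}}

```text
t: 91.2
eef_pos: [0.5903, -0.0708, 0.2075]
ee_rot: [3.109, 1.57, 3.02]
force: [-1.0, -1.0, -1.1]
finger_gap: 0.014
```

Request:
{"method": "drive_tool", "body": {
  "steps": [
    [[2.5,1.7,0,-1.8,0.05],[2.5,1.7,0,-1.8,0.05],[1.7,1.15,0,-0.65,0.05],[0,0,-2,0,0.05],[0,0,-2,0,0.05]]
  ]
}}

```text
t: 91.7
eef_pos: [0.6574, -0.0255, 0.1678]
ee_rot: [-0.056, 1.57, -0.216]
force: [-0.5, 0.3, -1.3]
finger_gap: 0.0138
```

Request:
{"method": "drive_tool", "body": {
  "steps": [
    [[0,0,-2,0,0.05],[0,0,-1,0,0.05],[0,0,0,0,0.05],[0,0,0,0,0.05],[0,0,0,0,0.05]]
  ]
}}

```text
t: 92.2
eef_pos: [0.6574, -0.0262, 0.1398]
ee_rot: [0.041, 1.568, -0.121]
force: [0.2, 0.4, -2.0]
finger_gap: 0.0134
```

```bash
python3 m.py
python3 - <<'E'
from h import *
c,im=shot('wrist','w20')
ct,it=shot('top','t20'); print('top tmpl',blobs(ct,it,(8,40,70),(25,200,255),.12,1000))
E
```

```text
jaw -9.26 [ 0.6571 -0.0261  0.1395] F [-0.43  0.32 -2.12] M [-0.009 -0.071  0.023] 0.013828713544719333
top tmpl [{'px': [320.0, 54.0], 'c': (982.9, -28.8), 'L': 1524.2, 'W': 73.9, 'yaw': 90.0}]
```

Request:
{"method": "drive_tool", "body": {
  "steps": [
    [[-0.18,0.04,-1,0,0.05],[0,0,-1.5,0,0.05],[0,0,-0.7,0,0.05],[0,0,0,0,0.05],[0,0,0,0,0.05]]
  ]
}}

```text
t: 93.0
eef_pos: [0.6543, -0.0256, 0.1054]
ee_rot: [-3.105, 1.57, 3.017]
force: [1.1, 0.5, -1.7]
finger_gap: 0.0139
```

Request:
{"method": "drive_tool", "body": {
  "steps": [
    [[0,0,-0.3,0,0.05],[0,0,-0.2,0,0.05],[0,0,0,0,0.05],[0,0,0,0,0.05],[0,0,0,0,0.05]]
  ]
}}

```text
t: 93.5
eef_pos: [0.6548, -0.0256, 0.1014]
ee_rot: [0.006, 1.57, -0.155]
force: [-0.1, -0.7, -1.8]
finger_gap: 0.0135
```

```bash
python3 m.py
```

```text
jaw -9.25 [ 0.6548 -0.0256  0.1013] F [ 0.25  0.02 -1.98] M [-0.026 -0.096  0.011] 0.013934872212215758
```

Request:
{"method": "drive_tool", "body": {
  "steps": [
    [[0.03,0,-0.1,0,0.05],[0,0,0,0,0.05],[0,0,0,0,0.05],[0,0,0,0,0.12],[0,0,0,0,0.3]]
  ]
}}

```text
t: 94.2
eef_pos: [0.6552, -0.0256, 0.1005]
ee_rot: [0.055, 1.57, -0.107]
force: [-1.0, -0.3, -0.6]
finger_gap: 0.0176
```

Request:
{"method": "drive_tool", "body": {
  "steps": [
    [[0,0,0,0,0.4],[0,0,0,0,0.4],[0,0,2,0,0.4],[0,0,4,0,0.4],[0,0,4,0,0.4]]
  ]
}}

```text
t: 94.7
eef_pos: [0.6542, -0.0255, 0.2002]
ee_rot: [-3.107, 1.568, 3.014]
force: [1.0, -0.2, 1.0]
finger_gap: 0.038
```

Request:
{"method": "drive_tool", "body": {
  "steps": [
    [[0,-1,4,0,0.4],[0,-2,4,0,0.4],[0,-3,2,0,0.4],[0,-2,0,0,0.4],[0,0,0,0,0.4]]
  ]
}}

```text
t: 95.2
eef_pos: [0.6547, -0.1079, 0.2996]
ee_rot: [-2.084, 1.57, -2.249]
force: [-0.4, 0.8, -0.4]
finger_gap: 0.0379
```

Request:
{"method": "drive_tool", "body": {
  "steps": [
    [[0,0,0,0,0.4],[0,0,0,0,0.4],[0,0,0,0,0.4]]
  ]
}}

```text
t: 95.5
eef_pos: [0.6545, -0.1046, 0.2983]
ee_rot: [2.98, 1.568, 2.819]
force: [-0.1, 0.2, 1.1]
finger_gap: 0.038
```

Run:
```python
from h import *
import pickle
print(jaw(),get_state()['eef_pos'])
c,im=shot('wrist','w21'); pickle.dump(c,open('w21.pkl','wb'))
for b in blobs(c,im,(8,40,70),(25,200,255),.088,3000): print(b)
print('rib',[b for b in blobs(c,im,(0,80,0),(18,255,100),.100,100) if abs(b['L']-60)<20])
X=[[x,y,.08] for x in (.49,.82) for y in (-.11,.06)]
p=proj(c,X); a=np.floor(p.min(0)-8).astype(int).clip(0); e=np.ceil(p.max(0)+8).astype(int)
g=im[a[1]:e[1],a[0]:e[0]]; k=min(800/g.shape[1],600/g.shape[0]); print(a,e,k); cv2.imwrite('pics/w21c.png',cv2.resize(g,None,fx=k,fy=k,interpolation=cv2.INTER_CUBIC))
```

```text
-9.19330252997804 [ 0.65452269 -0.10457941  0.2983387 ]
{'px': [308.0, 135.0], 'c': (654.6, -25.4), 'L': 272.3, 'W': 97.7, 'yaw': -9.2}
rib [{'px': [317.0, 301.0], 'c': (633.2, -205.9), 'L': 57.8, 'W': 33.9, 'yaw': -0.8}, {'px': [398.0, 256.0], 'c': (733.2, -165.2), 'L': 51.4, 'W': 26.2, 'yaw': 21.9}, {'px': [307.0, 138.0], 'c': (655.2, -26.1), 'L': 58.0, 'W': 13.2, 'yaw': 80.0}]
[125  10] [476 245] 2.2792022792022792
```

Request:
{"method": "drive_tool", "body": {
  "steps": [
    [[-3,-3,1,0,0.4],[-4,-3,1,0,0.4],[-4,-3,1,0,0.4],[-4,-3,1,0,0.4],[-4,-3,1,0,0.4]]
  ]
}}

```text
t: 96.05
eef_pos: [0.4666, -0.2534, 0.3495]
ee_rot: [-2.743, 1.571, -2.903]
force: [0.0, -1.5, -0.1]
finger_gap: 0.0381
```

Request:
{"method": "drive_tool", "body": {
  "steps": [
    [[-3,-4,0,0,0.4],[-2,-4,0,0,0.4],[-1,-4,0,0,0.4],[0,-3,0,0,0.4],[0,0,0,0,0.4]]
  ]
}}

```text
t: 96.55
eef_pos: [0.4073, -0.4056, 0.3483]
ee_rot: [2.813, 1.57, 2.648]
force: [0.3, 0.7, -0.3]
finger_gap: 0.0382
```

Run:
```python
from h import *
c=calibration('top'); a=cv2.imread('pics/top0.png'); _,b=shot('top','t22'); roi=(270,120,360,275)
L,H=(8,55,60),(25,220,255)
print('carrier0 @.082',blobs(c,a,L,H,.082,500,roi)); print('template @.088',blobs(c,b,L,H,.088,500,roi))
print('bars',blobs(c,b,(0,0,150),(179,40,255),.039,100,(200,230,300,330)))
for n,(u0,v0,u1,v1) in dict(stand=(400,185,445,235),labels=(375,125,425,185),can=(200,100,260,195),thin=(222,240,242,315),yellow=(455,190,565,280)).items():
  print(n,'mean diff',np.abs(a[v0:v1,u0:u1].astype(int)-b[v0:v1,u0:u1]).mean().round(1))
cs=calibration('side'); _,sd=shot('side'); 
# flush check in side view: template corners vs carrier board
print(get_state()['eef_pos'])
```

```text
carrier0 @.082 [{'px': [354.0, 248.0], 'c': (538.4, -109.8), 'L': 112.1, 'W': 26.4, 'yaw': 0.2}, {'px': [316.0, 198.0], 'c': (653.0, -27.4), 'L': 277.0, 'W': 98.1, 'yaw': -9.9}]
template @.088 [{'px': [316.0, 198.0], 'c': (651.8, -27.3), 'L': 275.5, 'W': 97.5, 'yaw': -9.6}]
bars [{'px': [262.0, 282.0], 'c': (465.0, 92.6), 'L': 128.6, 'W': 23.8, 'yaw': -1.5}, {'px': [231.0, 276.0], 'c': (477.6, 163.0), 'L': 124.3, 'W': 23.1, 'yaw': -0.7}]
stand mean diff 5.0
labels mean diff 3.0
can mean diff 2.9
thin mean diff 3.0
yellow mean diff 16.7
[ 0.40813697 -0.40299657  0.34876935]
```

```bash
python3 -c "
from station import *
print(hand_in())"
```

```text
the job is handed in; nothing more can be done
None
```

The job is done and handed in at about 97 s of the 210 s allowed. No verdict came back.

- **Stop screw:** I set the thick bar on the anvil and turned the screw down with the driver in three engagements. The slot then read 82.5° in the wrist camera, against about 83.3° wanted, which is roughly 11.01 rad. The bar dragged at about 6 N when I pulled it out. Torque about the screw axis stayed within noise, so the contact evidence is the slot angle and that drag.
- **Bar and driver:** The bar is back in the red tray within about 2 mm of where it started, and the driver is back in its stand. I put the driver away before the bar, because the hand still held it.
- **Pots:** All four are upright, one per bay, and measured within about 1.5 mm of the bay middles.
- **Template:** It lies on the end boards about 1 mm in x, 0.1 mm in y and 0.3° from the carrier, comparing start and end pictures from the top camera. I could not look at the flush edges themselves because the limit of 16 viewed pictures was reached, so this check is by numbers only.
- **Left alone:** The thin bar, watering can and label pot look unchanged from the start in the top view. The region with the yellow look-alikes differs because the brown pots there were moved, so I could not confirm the look-alikes separately.
- **One slip:** While going down for the bar, a fingertip pressed briefly on the fixed tray's rim, with about 25 N of vertical force (28 N in all). Nothing moved.

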